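# Clear the viewing board and roll the specimen tube under the magnifier

## Task

Two containers block the grey viewing board: set them down gently and upright in the blue tray, in a row with the container already there. Then push the lying specimen tube so that it rolls along the board and stops centred on the red line under the magnifier, square to the board, without running past the line and without being lifted. Do not knock the magnifier, and leave the vial, the brush and the dishes where they are.

Things in the scene. Friction and masses are not known exactly. Their poses are not given: they have to be found in the camera images.
- amber_center (a point): Centre (half-way up, on the axis) of the amber bottle with a black cap: an upright round container, 52 mm across for its whole height, 94 mm tall, about 0.2 kg, loose; z axis up along it. Two of the three containers (which two varies) stand on the board between the tube and the red line; the third already stands in the tray.
- teal_center (a point): Centre (half-way up, on the axis) of the teal container with a white cap: an upright round container, 58 mm across for its whole height, 88 mm tall, about 0.2 kg, loose; z axis up along it. Two of the three containers (which two varies) stand on the board between the tube and the red line; the third already stands in the tray.
- white_center (a point): Centre (half-way up, on the axis) of the white jar with a red cap: an upright round container, 64 mm across for its whole height, 82 mm tall, about 0.2 kg, loose; z axis up along it. Two of the three containers (which two varies) stand on the board between the tube and the red line; the third already stands in the tray.
- tray_in (a point): Centre of the inner floor, 4 mm above the bench, of the open blue tray: fixed to the bench, inside 200 mm (its x axis) by 78 mm (its y axis), walls 4 mm thick with their rim 22 mm above the bench. The container already in it stands near the -x end (axis about 34 mm from that end wall), so the other two only just fit in one row beside it.
- mark (a point): Middle of the red target line, on the top face (4 mm above the bench) of the grey viewing board, fixed. The board is 390 mm long along this frame's x axis (from x = -310 to +80 mm) and 190 mm wide; the red line is 150 mm long, along this frame's y axis, with a short red tick at each end. The tube starts some 230 to 245 mm away on the -x side and is to roll towards +x; z up.
- tube_center (a point): Centre of the specimen tube lying across the board: clear cylinder, blue cap at one end, 50 mm diameter all along, 130 mm long, 0.14 kg, loose; its y axis runs along the tube (x and z turn as it rolls). It rolls freely: let go at 0.03 m/s it coasts 1 mm, at 0.1 m/s 10 mm, at 0.2 m/s 45 mm. Push at or a little below half its height: from higher up it can wedge against the board.
- lens (a point): Centre of the underside of the magnifier's round lens rim, 180 mm above the bench, right above the red line: 110 mm diameter, 15 mm thick, horizontal; axes as the mark's.
- magnifier: The bench magnifier that carries the lens, fixed. Its origin is on the bench 110 mm to the -x side of the red line, axes as the mark's; its round foot (90 mm diameter) and its 18 mm post, 260 mm tall, stand 140 mm beyond the red line on the +x side, with an arm sloping from the post's top to the lens rim.
- vial: Bystander: capped vial standing upright, 30 mm diameter, 100 mm tall, loose; origin at the centre of its underside.
- brush: Bystander: small brush lying on the bench, 160 mm long along its x axis, loose; origin under its middle.
- dishes: Bystander: stack of two round dishes, 90 mm diameter, 34 mm tall, loose; origin at the centre of its underside.
Mind the look-alikes: they are no part of the job. What is shaped like the part that bears tube_center but brown is not meant. What is shaped like the part that bears teal_center but brown is not meant.

How it is judged:
On the way, in this order (a step that is already met when the one before it is completed fails the run):
1. all three containers stand upright in the tray (x of amber_center in the frame of tray_in between -0.1 and 0.1 m and y of amber_center in the frame of tray_in between -0.039 and 0.039 m and z of amber_center in the frame of tray_in between 0.041 and 0.053 m and angle between each of amber_center, teal_center, white_center's own z axis and vertical below 0.1 rad and x of teal_center in the frame of tray_in between -0.1 and 0.1 m and y of teal_center in the frame of tray_in between -0.039 and 0.039 m and z of teal_center in the frame of tray_in between 0.038 and 0.05 m and x of white_center in the frame of tray_in between -0.1 and 0.1 m and y of white_center in the frame of tray_in between -0.039 and 0.039 m and z of white_center in the frame of tray_in between 0.035 and 0.047 m and linear speed of each of amber, teal, white below 0.01 m/s and contact force between the fingers and amber below 0.2 N and contact force between the fingers and teal below 0.2 N and contact force between the fingers and white below 0.2 N), for 0.2 s.
2. the tube lies still on the red line (x of tube_center in the frame of mark between -0.012 and 0.012 m and y of tube_center in the frame of mark between -0.03 and 0.03 m and z of tube_center in the frame of mark below 0.03 m and angle between the y axis of tube_center and the y axis of mark, either way round below 0.14 rad and linear speed of tube below 0.005 m/s), for 0.3 s.
At the end, for the whole second after the job is handed in: All three containers stand on the tray's floor, upright within 6 degrees, at rest. The tube lies on the board at rest, its centre within 12 mm of the red line and within 30 mm of the line's middle sideways, its axis within 8 degrees of the line (all of step 2 and x of amber_center in the frame of tray_in between -0.1 and 0.1 m and y of amber_center in the frame of tray_in between -0.039 and 0.039 m and z of amber_center in the frame of tray_in between 0.041 and 0.053 m and angle between each of amber_center, teal_center, white_center's own z axis and vertical below 0.1 rad and x of teal_center in the frame of tray_in between -0.1 and 0.1 m and y of teal_center in the frame of tray_in between -0.039 and 0.039 m and z of teal_center in the frame of tray_in between 0.038 and 0.05 m and x of white_center in the frame of tray_in between -0.1 and 0.1 m and y of white_center in the frame of tray_in between -0.039 and 0.039 m and z of white_center in the frame of tray_in between 0.035 and 0.047 m and linear speed of each of amber, teal, white below 0.01 m/s); the robot touches nothing.
It fails at once if the tube runs past the red line (its centre more than 20 mm beyond it) (x of tube_center in the frame of mark above 0.02 m).
It fails at once if the tube is lifted off the board (centre raised more than 12 mm) (z of tube_center in the frame of mark above 0.037 m).
It fails at once if the magnifier is knocked (more than 3 N) (contact force between any of the arm, the fingers, amber, teal, white and magnifier above 3 N).
It fails at once if a bystander is moved by more than 20 mm (distance of any of vial, brush, dishes from where it was at the start of the episode above 0.02 m).
It fails at once if a container is tipped by more than 35 degrees, or dropped or rammed into the tray (more than 60 N) (angle between any of amber_center, teal_center, white_center's own z axis and vertical above 0.6 rad or contact force between any of amber, teal, white and tray above 60 N).
It also fails if it takes over 72 s, if anything falls off the work surface, if the arm or the gripper's body presses on something with over 40 N, if the wrist force passes 120 N, or if a joint passes its speed limit or range.

## Robot

A 6-joint arm with a two-finger parallel gripper is mounted at the origin on the work surface. World frame = base frame: x ahead of the robot, y to its left, z up, the work surface at z = 0. Lengths are in m, angles in rad, forces in N, time in s.
With the tool pointing down it reaches from about 0.35 to 0.775 m from the base axis. Payload 5.5 kg.
Tool frame: the origin (TCP) lies midway between the tips of the shut fingers; the grasp point (between the pads) lies 19 mm behind it (env.tcp_to_grasp is the distance from the TCP to the grasp point, in m); z points along the fingers, y is the direction in which the jaws open and shut (so a half turn about z gives the same grasp; the last joint's range is limited). The gripper opens to 85 mm and grips with 20 to 120 N. Pads are 22 mm wide; open, the fingers measure 114 mm over their backs; the gripper's body (76 mm by 85 mm) begins 54 mm behind the grasp point. The pads swing forward as they close: fully open they stand 13 mm farther back than shut.
Start: joints at [1.029, 0.313, 0.046, 1.304, 0, 1.431], TCP at [0.225, 0.529, 0.231] pointing down, gripper open.
Joint ranges: [-2.76, 2.76], [-0.86, 1.69], [-1.03, 1.26], [-2.2, 2.34], [-1.47, 1.5], [-3.14, 3.14]. Speed limits (rad/s): [2.57, 2.57, 3.14, 3.14, 3.14, 3.14].

## Interface

Orientations are given as a unit quaternion [w, x, y, z].
In Python, from workcell import get_state, viewer, hand_in, finder, env gives the robot as it stands.
- The arm moves only by the tool arm_command, never from a script. Its argument "motion" is a list of rows, each an object of numbers: "x", "y", "z": the shift along the tool's x, y, z in mm; "rx", "ry", "rz": the turn, a rotation vector about the tool's x, y, z in degrees; "hand": the closure, from -1 (fully open) to 1 (shut). A call has 1 to 10 rows; each row is the pose to reach, as a shift and turn from the pose commanded when the call began, along the tool's axes at that moment; what a row does not reach only later rows make up. A row lasts 1/8 s, in which the tool goes at most 62.5 mm and 10.7 degrees, less where a joint would pass 70% of its speed; a pose out of reach is approached as far as the arm can. A call with a gripper value outside its range is refused whole. The fingers move at their own pace and stop on an object; "force" is the grip in N (left out, the last holds). Time passes only in rows, so rows that repeat a pose let the fingers close. It gives the time, the measured TCP pose, the force and the opening at its end, in the units of the state.
- get_state(): the state, without advancing time (a new reading comes with each control period).
- viewer.read_camera(name): name is "side" or "top" or "wrist"; returns a dict with "image" (400x640x3 uint8, red, green, blue), "z_map" (400x640 float32, m along the optical axis (not along the pixel's ray), 0 where there is no reading), "intrinsics" (3x3 intrinsics, pixels), "rvec" (rotation vector, rad) and "tvec" (3), from world to camera coordinates, as OpenCV has them. Camera axes: x right, y down, z forward; pixel columns grow to the right and rows downward; lengths in m; the calibration is good to about 2 mm. A picture is of the moment at which its call begins.
- hand_in(): hands the job in, once; it reports no verdict.
Trained networks look in a picture, given as the dict that the camera call returned (one of the last four; its "shot" number tells which), for a name from the list of things; names that differ only in an ending like _2 or _b are one class to them, and where a whole thing is asked for, a point or a joint stands for the part that bears it (a point fixed in the world has none). Each returns a list of dicts, best first, with "score" (0 to 1); they miss things now and then, are a little off and sometimes report something else, mostly with a low value. They report only what shows in the picture. A call takes as long as a camera call. They do not tell look-alikes from the thing itself.
- finder.find_in(picture, query): "at" ([column, row] in pixels, amid what is visible of it).
- finder.masks_of(picture, query): "region" (400x640 bool, what is visible of it) and "at" ([column, row] in pixels, amid what is visible of it).
The state is a dict: "clock": time; "joint_pos": joint angles; "qvel": joint speeds; "tau": joint torques, N m; "tcp_pos": TCP position; "orientation": TCP orientation; "wrist_force": force on the tool from outside, world axes, zero at the start; "ft_torque": the same for the moment, N m; "finger_gap": finger opening in m.
Only numpy, scipy, OpenCV 4.12 (cv2) and the standard library are available. Lean on these libraries where they do the work, as an engineer would, in place of code of your own. Each camera call takes 0.05 s, during which the arm holds its last target.

## Working session

There is one attempt and no reset: what is moved stays moved. The work goes in short steps, Python scripts to look and compute and a tool call to move; the robot and the scene stay as the last step left them, time stands still between calls to the robot, and variables do not carry over. Pictures are saved under pics/ and viewed, and the job is handed in when it is done.

Besides the shell and the picture viewer there is one more tool, called after "Request:" by a JSON object that holds its "api" and its "payload". arm_command: Moves the arm, as the interface text tells. Its arguments: {"type":"object","properties":{"motion":{"type":"array","items":{"type":"object","properties":{"x":{"type":"number"},"y":{"type":"number"},"z":{"type":"number"},"rx":{"type":"number"},"ry":{"type":"number"},"rz":{"type":"number"},"hand":{"type":"number"}}}},"force":{"type":"number"}},"required":["motion"]}

```bash
ls; mkdir -p pics; cat > h.py <<'E'
import numpy as np, cv2
from workcell import get_state, viewer, hand_in, finder, env
def cam(n):
    return viewer.read_camera(n)
def save(p,f): cv2.imwrite(f,cv2.cvtColor(p["image"],cv2.COLOR_RGB2BGR))
def RT(p):
    R,_=cv2.Rodrigues(np.array(p["rvec"],float)); return R,np.array(p["tvec"],float).ravel()
def cloud(p):
    K=np.array(p["intrinsics"]);R,t=RT(p);z=p["z_map"].astype(float)
    v,u=np.mgrid[0:z.shape[0],0:z.shape[1]]
    c=np.stack([(u-K[0,2])/K[0,0]*z,(v-K[1,2])/K[1,1]*z,z],-1)
    w=(c-t)@R
    w[z<=0]=np.nan
    return w
def proj(p,X):
    R,t=RT(p);return cv2.projectPoints(np.array(X,float).reshape(-1,3),np.array(p["rvec"],float),t,np.array(p["intrinsics"],float),None)[0].reshape(-1,2)
def plane(p,uv,zz):
    K=np.array(p["intrinsics"]);R,t=RT(p);o=-R.T@t
    d=R.T@np.linalg.inv(K)@np.array([uv[0],uv[1],1.]);return o+d*(zz-o[2])/d[2]
E
python3 - <<'E'
from h import *
print(get_state())
for n in ["top","side"]:
    p=cam(n);save(p,f"pics/{n}0.png")
    R,t=RT(p);print(n,-R.T@t)
    for q in ["amber_center","teal_center","white_center","tube_center","tray_in","mark","lens","vial","brush","dishes","magnifier"]:
        try:print(q,[(np.round(d["at"]).tolist(),round(d["score"],2)) for d in finder.find_in(p,q)])
        except Exception as e:print(q,e)
E
```

```text
pics
{'clock': 0.0, 'joint_pos': array([ 1.02939223e+00,  3.14014525e-01,  4.49157834e-02,  1.30359188e+00,
       -3.46013353e-05,  1.43118996e+00]), 'qvel': array([-0.00107194, -0.00112136,  0.00116123,  0.00050323, -0.00140936,
       -0.00012421]), 'tau': array([-1.37242871e-03, -4.80631614e+01,  2.98529309e+01,  1.92072429e-02,
       -3.18693956e-04,  7.85745698e-06]), 'tcp_pos': array([0.22460815, 0.52873006, 0.230375  ]), 'orientation': array([-3.00005249e-04,  1.99550091e-01,  9.79887169e-01, -8.98545955e-04]), 'wrist_force': array([ 0.34042769, -0.08522555,  0.59706463]), 'ft_torque': array([ 0.00040192, -0.0231958 , -0.01592132]), 'finger_gap': 0.08529213690043445}
top [0.30539294 0.04825588 1.44819403]
amber_center [([374.0, 197.0], 0.67), ([273.0, 209.0], 0.65)]
teal_center [([364.0, 206.0], 0.8), ([326.0, 247.0], 0.62)]
white_center [([392.0, 206.0], 0.76)]
tube_center [([371.0, 235.0], 0.68), ([444.0, 249.0], 0.66)]
tray_in [([275.0, 185.0], 0.69)]
mark [([376.0, 197.0], 0.81), ([391.0, 205.0], 0.15)]
lens [([391.0, 144.0], 0.82)]
vial []
brush [([330.0, 156.0], 0.56)]
dishes [([204.0, 212.0], 0.92)]
magnifier [([388.0, 145.0], 0.68)]
side [ 0.42711533 -1.02480741  0.88758125]
amber_center [([300.0, 169.0], 0.79)]
teal_center [([314.0, 234.0], 0.62), ([259.0, 211.0], 0.57)]
white_center [([312.0, 263.0], 0.96), ([294.0, 204.0], 0.62)]
tube_center [([282.0, 249.0], 0.95), ([251.0, 340.0], 0.73)]
tray_in [([328.0, 180.0], 0.6)]
mark [([343.0, 269.0], 0.77)]
lens [([402.0, 205.0], 0.59)]
vial [([292.0, 203.0], 0.83), ([331.0, 178.0], 0.65)]
brush [([347.0, 215.0], 0.52)]
dishes [([290.0, 142.0], 0.63)]
magnifier []
```

View pics/top0.png

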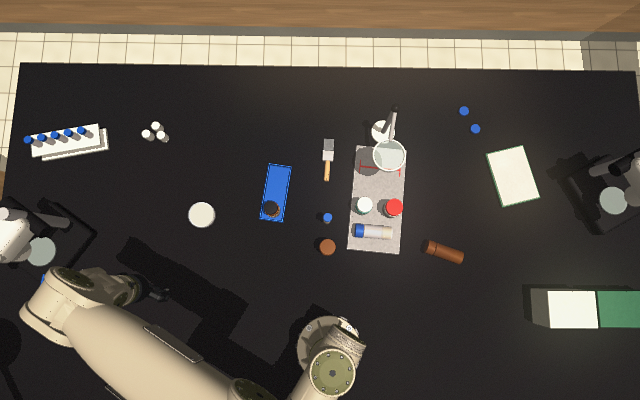

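View pics/side0.png

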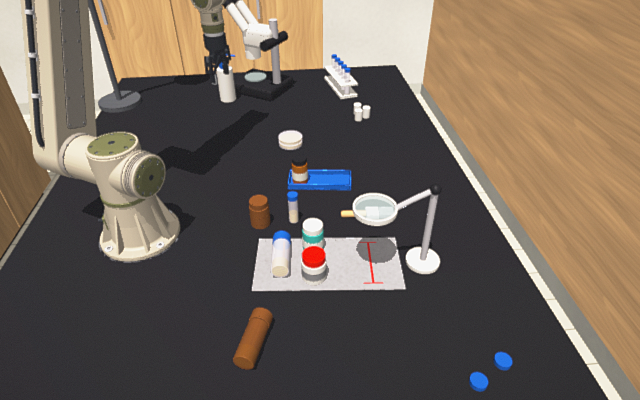

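```bash
python3 - <<'E'
import cv2
a=cv2.imread('pics/top0.png')[110:290,180:480];cv2.imwrite('pics/topc.png',cv2.resize(a,None,fx=2.6,fy=2.6,interpolation=cv2.INTER_CUBIC))
a=cv2.imread('pics/side0.png')[120:360,220:460];cv2.imwrite('pics/sidec.png',cv2.resize(a,None,fx=2.5,fy=2.5,interpolation=cv2.INTER_CUBIC))
E
```

```text
(no output)
```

View pics/topc.png

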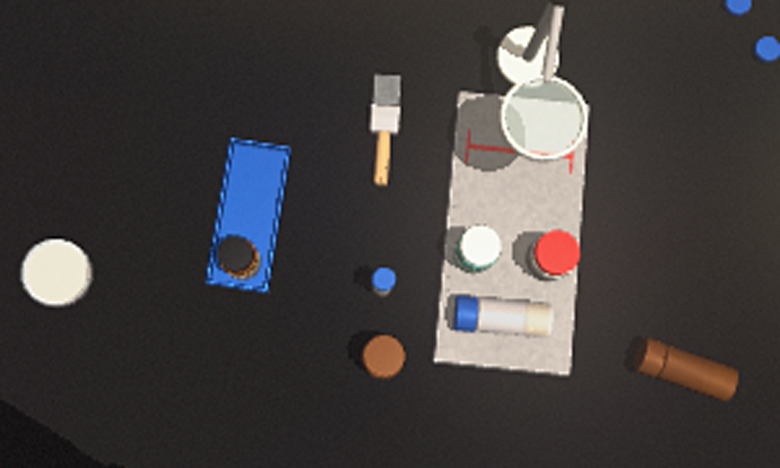

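View pics/sidec.png

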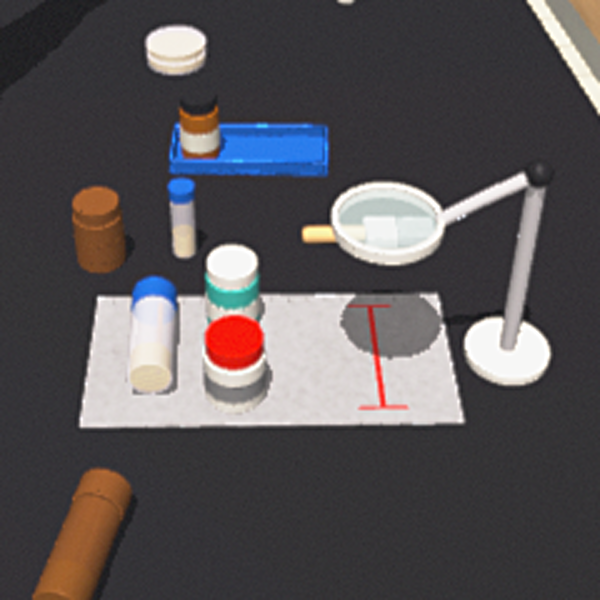

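Top view: the teal container (white cap) is at (364,205) and the white jar (red cap) at (394,207). The clear tube with the blue cap is at (372,232), amber is in the tray at (271,208), and the red line is near (380,167). Look-alikes are the brown pot at (327,247) and the brown tube at (443,250). I'm choosing the teal, white and clear tube on the board. Next I'll measure poses.

```bash
cat > meas.py <<'E'
from h import *
def fitcirc(P):
    A=np.c_[2*P,np.ones(len(P))];b=(P**2).sum(1);s=np.linalg.lstsq(A,b,rcond=None)[0];return s[:2],np.sqrt(s[2]+s[:2]@s[:2])
def comp(p,W,uv,rad,zlo,zhi):
    m=np.zeros(W.shape[:2],np.uint8);cv2.circle(m,tuple(int(x) for x in uv),rad,1,-1)
    P=W[(m>0)&(W[...,2]>zlo)&(W[...,2]<zhi)];return P
E
python3 - <<'E'
from meas import *
p=cam("top");W=cloud(p)
for n,uv,r,lo,hi in [("teal",(364,205),14,.085,.1),("white",(394,207),14,.078,.095),("amber",(271,208),14,.09,.105),("vial",(327,217),9,.09,.11),("dishes",(202,214),18,.025,.045),("browncont",(327,247),14,.08,.1)]:
    P=comp(p,W,uv,r,lo,hi)
    if len(P)<5: print(n,len(P));continue
    c,rr=cv2.minEnclosingCircle(P[:,:2].astype(np.float32));print(n,len(P),np.round(P.mean(0),4),np.round(c,4),round(rr,4))
# tube
P=comp(p,W,(372,232),26,.02,.065);c=P[:,:2].mean(0);u,s,vt=np.linalg.svd(P[:,:2]-c);a=(P[:,:2]-c)@vt.T
print("tube",len(P),c,vt[0],a.min(0),a.max(0),P[:,2].max())
# tray
hsv=cv2.cvtColor(p["image"],cv2.COLOR_RGB2HSV)
m=cv2.inRange(hsv,(100,150,60),(125,255,255))
n,l,st,ce=cv2.connectedComponentsWithStats(m)
for i in range(1,n):
    if st[i,4]>300:
        pts=np.argwhere(l==i)[:,::-1]
        Q=np.array([plane(p,x,.022)[:2] for x in pts]);r=cv2.minAreaRect(Q.astype(np.float32));print("tray",st[i],r, cv2.boxPoints(r).round(3).tolist())
# board from 3-5mm not depth; use color
m=cv2.inRange(hsv,(0,0,90),(180,45,210));m[:, :340]=0;m[:,410:]=0;m[:140]=0;m[260:]=0
pts=np.argwhere(m>0)[:,::-1];Q=np.array([plane(p,x,.004)[:2] for x in pts]);r=cv2.minAreaRect(Q.astype(np.float32));print("board",r,cv2.boxPoints(r).round(3).tolist())
# red line
m=cv2.inRange(hsv,(0,120,80),(8,255,255))|cv2.inRange(hsv,(172,120,80),(180,255,255))
m[190:]=0;m[:150]=0;m[:,:350]=0;m[:,410:]=0
pts=np.argwhere(m>0)[:,::-1];print(len(pts),[ (x.tolist(),plane(p,x,.004)[:2].round(3).tolist()) for x in pts][:80:2])
E
```

```text
teal 188 [ 0.4973 -0.1201  0.0921] [ 0.4975 -0.1202] 0.0271
white 231 [ 0.4904 -0.2238  0.0861] [ 0.4906 -0.2247] 0.0304
amber 151 [0.4826 0.2036 0.0978] [0.4836 0.2039] 0.0246
vial 61 [0.4502 0.0078 0.0998] [0.45   0.0085] 0.0148
dishes 499 [0.4629 0.4581 0.0319] [0.4634 0.4587] 0.0454
browncont 197 [0.3512 0.0071 0.0879] [0.3515 0.0073] 0.0269
tube 564 [ 0.41365325 -0.15720646] [-0.00385226  0.99999258] [-0.07212413 -0.03333482] [0.0660066  0.07901334] 0.06455295686975172
tray [ 259  163   33   60 1169] ((0.546988844871521, 0.19630013406276703), (0.08948536962270737, 0.21037793159484863), 82.18047332763672) [[0.43700000643730164, 0.16599999368190765], [0.6449999809265137, 0.1379999965429306], [0.6570000052452087, 0.22599999606609344], [0.4490000009536743, 0.2549999952316284]]
board ((0.547859787940979, -0.17812411487102509), (0.19197793304920197, 0.42530885338783264), 84.6618881225586) [[0.3269999921321869, -0.2540000081062317], [0.7509999871253967, -0.2930000126361847], [0.7689999938011169, -0.10199999809265137], [0.3449999988079071, -0.06300000101327896]]
49 [([360, 160], [0.676, -0.116]), ([360, 162], [0.668, -0.116]), ([360, 164], [0.66, -0.116]), ([360, 166], [0.653, -0.116]), ([362, 166], [0.653, -0.123]), ([364, 166], [0.653, -0.13]), ([366, 166], [0.653, -0.138]), ([368, 166], [0.653, -0.145]), ([370, 166], [0.653, -0.153]), ([365, 167], [0.649, -0.134]), ([367, 167], [0.649, -0.142]), ([369, 167], [0.649, -0.149]), ([371, 167], [0.649, -0.157]), ([373, 167], [0.649, -0.164]), ([375, 167], [0.649, -0.172]), ([359, 168], [0.645, -0.112]), ([376, 168], [0.646, -0.175]), ([359, 169], [0.641, -0.112]), ([400, 169], [0.643, -0.265]), ([397, 170], [0.639, -0.254]), ([399, 170], [0.639, -0.261]), ([399, 171], [0.635, -0.261]), ([399, 172], [0.631, -0.261]), ([399, 174], [0.624, -0.261]), ([399, 176], [0.616, -0.261])]
```

```bash
python3 - <<'E'
from meas import *
p=cam("side");save(p,"pics/side1.png");W=cloud(p)
hsv=cv2.cvtColor(p["image"],cv2.COLOR_RGB2HSV)
def red(lo):return cv2.inRange(hsv,(0,lo,80),(8,255,255))|cv2.inRange(hsv,(172,lo,80),(180,255,255))
m=red(110);m[:230]=0;m[295:]=0;m[:,:345]=0;m[:,410:]=0
pts=np.argwhere(m>0)[:,::-1];Q=np.array([plane(p,x,.004)[:2] for x in pts])
print(len(Q));r=cv2.minAreaRect(Q.astype(np.float32));print("mark bbox",r,cv2.boxPoints(r).round(3).tolist())
m=cv2.inRange(hsv,(100,150,60),(125,255,255))
n,l,st,ce=cv2.connectedComponentsWithStats(m)
for i in range(1,n):
    if st[i,4]>50: print(st[i],ce[i])
# board: 3..8mm? color
m=cv2.inRange(hsv,(0,0,90),(180,45,230));m[:232]=0;m[298:]=0;m[:,:248]=0;m[:,412:]=0
n,l,st,ce=cv2.connectedComponentsWithStats(m);i=1+st[1:,4].argmax();pts=np.argwhere(l==i)[:,::-1]
Q=np.array([plane(p,x,.004)[:2] for x in pts]);r=cv2.minAreaRect(Q.astype(np.float32));print("board",r,cv2.boxPoints(r).round(3).tolist())
for nme,uv in [("teal",(313,225)),("white",(313,258)),("amber",(300,165))]:
    P=comp(p,W,uv,12,.074,.11);print(nme,len(P),P.mean(0).round(3),P[:,2].max())
for n_ in ["tube_center","teal_center","white_center"]:
  pass
E
```

```text
126
mark bbox ((0.6432204842567444, -0.18925470113754272), (0.15139733254909515, 0.046372491866350174), 84.9129867553711) [[0.6129999756813049, -0.2630000114440918], [0.6600000262260437, -0.2669999897480011], [0.6729999780654907, -0.11599999666213989], [0.6269999742507935, -0.1120000034570694]]
[332  55  19  17  80] [341.325   63.4125]
[ 288  169   64   22 1070] [323.78317757 180.01121495]
[287 191  11  10  96] [292.10416667 195.45833333]
[273 230  18  12 129] [281.23255814 234.96124031]
[494 352  19  19 277] [502.566787   360.64259928]
[469 372  20  20 301] [478.13621262 381.23255814]
board ((0.5288126468658447, -0.17813703417778015), (0.19508586823940277, 0.39471304416656494), 83.79920959472656) [[0.32199999690055847, -0.2540000081062317], [0.7139999866485596, -0.29600000381469727], [0.7360000014305115, -0.10199999809265137], [0.34299999475479126, -0.05999999865889549]]
teal 293 [ 0.495 -0.127  0.088] 0.09619024988915825
white 349 [ 0.487 -0.231  0.084] 0.08921502099752011
amber 175 [0.48  0.195 0.091] 0.10023142919098867
```

```bash
cat >> meas.py <<'E'
from scipy.spatial.transform import Rotation as Ro
def tool():
    s=get_state();q=s["orientation"];return np.array(s["tcp_pos"]),Ro.from_quat([q[1],q[2],q[3],q[0]]),s
def plan(target,yaw,tilt=0.,fr=None):
    """jaw axis y_tool=(-sin yaw,cos yaw) ; x_tool = -(cos,sin); tilt leans body back toward -x (deg)"""
    pos,R,s=fr or tool()
    c,sn=np.cos(yaw),np.sin(yaw)
    x=np.array([-c,-sn,0]);y=np.array([-sn,c,0]);z=np.cross(x,y)
    T=Ro.from_matrix(np.c_[x,y,z])
    T=Ro.from_rotvec(-np.radians(tilt)*y)*T   # z_tool gets +x comp
    d=R.inv().apply(np.array(target)-pos); rv=np.degrees((R.inv()*T).as_rotvec())
    print("shift mm",d.__mul__(1000).round(1),"rot deg",rv.round(2)," ztool",T.apply([0,0,1]).round(3))
MK=np.array([.6432,-.1893]);MY=np.radians(-5.4)
TR=np.array([.547,.1963]);TY=np.radians(-7.8)
def loc(P,O,yaw):
    c,s=np.cos(yaw),np.sin(yaw);d=np.atleast_2d(P)[:,:2]-O;return np.c_[d@[c,s],d@[-s,c]]
def wld(l,O,yaw):
    c,s=np.cos(yaw),np.sin(yaw);return O+np.array([c*l[0]-s*l[1],s*l[0]+c*l[1]])
E
python3 - <<'E'
from meas import *
p=cam("top");W=cloud(p);save(p,"pics/t2.png")
P=comp(p,W,(372,232),30,.045,.065)
P=P[(P[:,0]<.445)];c=P[:,:2].mean(0);u,s,vt=np.linalg.svd(P[:,:2]-c,full_matrices=False);a=(P[:,:2]-c)@vt.T
print("tube",len(P),c,vt[0],a.min(0),a.max(0),P[:,2].max()); print("in mark",loc(c,MK,MY))
# tray interior orientation using blue mask with side camera too
p=cam("side");hsv=cv2.cvtColor(p["image"],cv2.COLOR_RGB2HSV)
m=cv2.inRange(hsv,(100,120,40),(125,255,255));m[:165]=0;m[205:]=0;m[:,:280]=0;m[:,360:]=0
W=cloud(p);Q=W[m>0];Q=Q[(Q[:,2]>.017)&(Q[:,2]<.03)];r=cv2.minAreaRect(Q[:,:2].astype(np.float32));print("tray rim side",len(Q),r)
p=cam("wrist");save(p,"pics/w0.png");R,t=RT(p);pos,TRo,s=tool();print("wrist cam in tool",TRo.inv().apply(-R.T@t-pos),s["clock"])
plan([.4975,-.12,.16],MY);print(loc([[.4975,-.12],[.4906,-.2247]],MK,MY),loc([.4836,.2039],TR,TY))
E
```

```text
tube 354 [ 0.4075786  -0.15620861] [-0.08365831 -0.9964945 ] [-0.06371728 -0.02290657] [0.06593873 0.02181346] 0.060600144259758494
in mark [[-0.23768988  0.0107706 ]]
tray rim side 175 ((0.5454071164131165, 0.19271105527877808), (0.09534651786088943, 0.2077479064464569), 83.18678283691406)
wrist cam in tool [ 0.06518411 -0.00100839 -0.14348964] 1.45
shift mm [-504.8 -491.    71.3] rot deg [ 1.000e-02 -0.000e+00 -1.762e+01]  ztool [ 0.  0. -1.]
[[-0.15157508  0.05528086]
 [-0.14859132 -0.04960382]] [[-0.06384485 -0.00107468]]
```

View pics/w0.png

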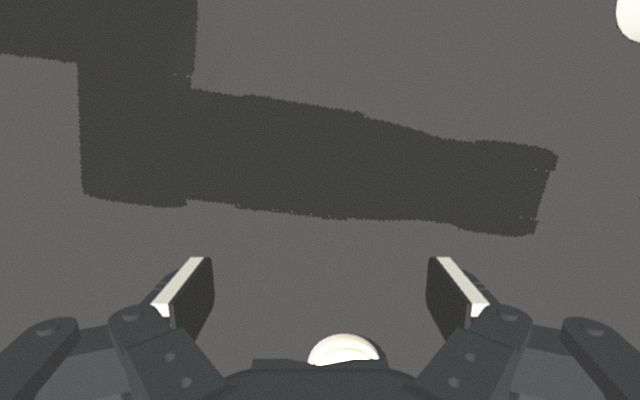

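The wrist view shows only bare bench and the open fingers (pads at about (190,280) and (455,280)). The wrist camera sits on the tool's +x side, so it will be away from the lens. Now moving above teal.

Request:
{"api": "arm_command", "payload": {"motion": [{"x": -50,"y": -49,"z": 7,"rz": -9,"hand": -1},{"x": -90,"y": -88,"z": 12,"rz": -17.6,"hand": -1},{"x": -130,"y": -127,"z": 18,"rz": -17.6,"hand": -1},{"x": -173,"y": -168,"z": 25,"rz": -17.6,"hand": -1},{"x": -216,"y": -210,"z": 31,"rz": -17.6,"hand": -1},{"x": -259,"y": -252,"z": 37,"rz": -17.6,"hand": -1},{"x": -302,"y": -294,"z": 43,"rz": -17.6,"hand": -1},{"x": -345,"y": -336,"z": 50,"rz": -17.6,"hand": -1},{"x": -388,"y": -378,"z": 56,"rz": -17.6,"hand": -1},{"x": -431,"y": -420,"z": 62,"rz": -17.6,"hand": -1}]}}

```text
invalid input at $.motion[0]: expected keys x, y, z, rx, ry, rz, hand
```

```bash
python3 - <<'E'
from meas import *
print(tool()[0]);plan([.4975,-.12,.15],MY)
E
```

```text
[0.22489343 0.52924423 0.23130749]
shift mm [-504.8 -491.    81.3] rot deg [ 1.000e-02 -0.000e+00 -1.762e+01]  ztool [ 0.  0. -1.]
```

Request:
{"api": "arm_command", "payload": {"motion": [{"x": -43,"y": -42,"z": 6,"rx": 0,"ry": 0,"rz": -9,"hand": -1},{"x": -86,"y": -84,"z": 12,"rx": 0,"ry": 0,"rz": -17.6,"hand": -1},{"x": -130,"y": -127,"z": 18,"rx": 0,"ry": 0,"rz": -17.6,"hand": -1},{"x": -173,"y": -168,"z": 25,"rx": 0,"ry": 0,"rz": -17.6,"hand": -1},{"x": -216,"y": -210,"z": 31,"rx": 0,"ry": 0,"rz": -17.6,"hand": -1},{"x": -259,"y": -252,"z": 37,"rx": 0,"ry": 0,"rz": -17.6,"hand": -1},{"x": -302,"y": -294,"z": 43,"rx": 0,"ry": 0,"rz": -17.6,"hand": -1},{"x": -345,"y": -336,"z": 50,"rx": 0,"ry": 0,"rz": -17.6,"hand": -1},{"x": -388,"y": -378,"z": 56,"rx": 0,"ry": 0,"rz": -17.6,"hand": -1},{"x": -431,"y": -420,"z": 62,"rx": 0,"ry": 0,"rz": -17.6,"hand": -1}]}}

```text
clock: 2.7
tcp_pos: [0.458, -0.0279, 0.1695]
orientation: [0.001, 0.047, 0.999, 0.0]
wrist_force: [0.3, 1.1, 0.1]
finger_gap: 0.0854
```

```bash
python3 - <<'E'
from meas import *
print(tool()[0]);plan([.4975,-.12,.15],MY)
E
```

```text
[ 0.45801664 -0.02793987  0.16945578]
shift mm [-48.  -87.9  19.5] rot deg [ 0.01  0.07 -0.04]  ztool [ 0.  0. -1.]
```

Request:
{"api": "arm_command", "payload": {"motion": [{"x": -24,"y": -44,"z": 10,"rx": 0,"ry": 0,"rz": 0,"hand": -1},{"x": -48,"y": -88,"z": 19,"rx": 0,"ry": 0,"rz": 0,"hand": -1},{"x": -48,"y": -88,"z": 19,"rx": 0,"ry": 0,"rz": 0,"hand": -1}]}}

```text
clock: 3.08
tcp_pos: [0.4978, -0.1211, 0.1494]
orientation: [0.0, 0.05, 0.999, -0.0]
wrist_force: [-0.5, 0.4, 0.7]
finger_gap: 0.0855
```

```bash
python3 - <<'E'
from meas import *
print(tool()[0])
p=cam("wrist");save(p,"pics/w1.png");W=cloud(p)
hsv=cv2.cvtColor(p["image"],cv2.COLOR_RGB2HSV)
for n,zt,r in [("teal",.092,.029),("white",.086,.032)]:
    uv=proj(p,[[*( [.4975,-.12] if n=="teal" else [.4906,-.2247]),zt]])[0];print(n,uv)
    m=(abs(W[...,2]-zt)<.004);v,u=np.mgrid[:400,:640]
    q=W[m & (np.hypot(W[...,0]-(.4975 if n=="teal" else .4906),W[...,1]-(-.12 if n=="teal" else -.2247))<.045)]
    if len(q)>50:
        c,rr=cv2.minEnclosingCircle(q[:,:2].astype(np.float32));print(n,len(q),np.round(c,4),rr,q.mean(0).round(4))
plan([.4975,-.12,.045],MY)
E
```

```text
[ 0.49776716 -0.12107751  0.14940747]
teal [323.84897554 220.20347   ]
teal 6094 [ 0.496  -0.1203] 0.0272990670055151 [ 0.4945 -0.1203  0.0929]
white [152.70512208 222.69435845]
white 7236 [ 0.4883 -0.2243] 0.030115965753793716 [ 0.4871 -0.2232  0.0869]
shift mm [ -0.9  -0.7 104.7] rot deg [ 0.03 -0.06 -0.18]  ztool [ 0.  0. -1.]
```

View pics/w1.png

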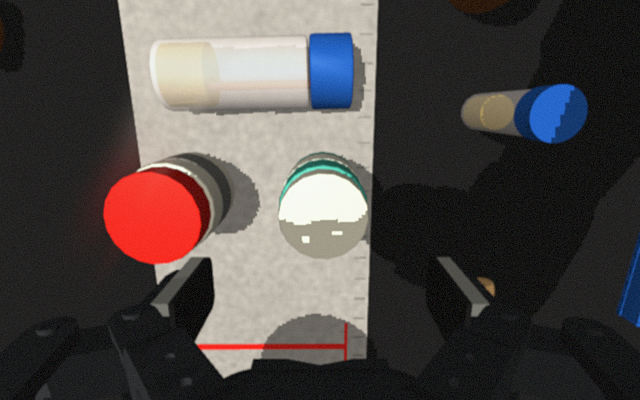

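Wrist view: teal's cap is centred at (323,215) between the jaws, the white jar is at (153,212) and the tube at (255,75). The left finger fits in the gap between teal and the white jar. Descending and gripping.

Request:
{"api": "arm_command", "payload": {"motion": [{"x": 0,"y": -1,"z": 30,"rx": 0,"ry": 0,"rz": 0,"hand": -1},{"x": 0,"y": -1,"z": 60,"rx": 0,"ry": 0,"rz": 0,"hand": -1},{"x": 0,"y": -1,"z": 85,"rx": 0,"ry": 0,"rz": 0,"hand": -1},{"x": 0,"y": -1,"z": 105,"rx": 0,"ry": 0,"rz": 0,"hand": -1},{"x": 0,"y": -1,"z": 105,"rx": 0,"ry": 0,"rz": 0,"hand": -1},{"x": 0,"y": -1,"z": 105,"rx": 0,"ry": 0,"rz": 0,"hand": 1},{"x": 0,"y": -1,"z": 105,"rx": 0,"ry": 0,"rz": 0,"hand": 1},{"x": 0,"y": -1,"z": 105,"rx": 0,"ry": 0,"rz": 0,"hand": 1},{"x": 0,"y": -1,"z": 105,"rx": 0,"ry": 0,"rz": 0,"hand": 1}], "force": 30}}

```text
clock: 4.25
tcp_pos: [0.4976, -0.1191, 0.0466]
orientation: [0.001, 0.047, 0.999, 0.0]
wrist_force: [-1.6, 1.6, 6.8]
finger_gap: 0.0575
```

```bash
python3 - <<'E'
from meas import *
s=tool()[2];print(s["tcp_pos"],s["finger_gap"],s["wrist_force"])
t=wld([-.0037,0],TR,TY);print(t);plan([*t,.045],TY)
E
```

```text
[ 0.49755232 -0.11908392  0.04664345] 0.05750107185149718 [-1.56780429  1.6079645   6.82066457]
[0.54333423 0.19680215]
shift mm [-15.8 318.8   1.7] rot deg [0.01 0.13 2.39]  ztool [ 0.  0. -1.]
```

Request:
{"api": "arm_command", "payload": {"motion": [{"x": 0,"y": 0,"z": -25,"rx": 0,"ry": 0,"rz": 0,"hand": 1},{"x": 0,"y": 0,"z": -70,"rx": 0,"ry": 0,"rz": 0,"hand": 1},{"x": 0,"y": 10,"z": -110,"rx": 0,"ry": 0,"rz": 0,"hand": 1},{"x": -3,"y": 50,"z": -115,"rx": 0,"ry": 0,"rz": 1,"hand": 1},{"x": -5,"y": 95,"z": -115,"rx": 0,"ry": 0,"rz": 2,"hand": 1},{"x": -8,"y": 142,"z": -115,"rx": 0,"ry": 0,"rz": 2.4,"hand": 1},{"x": -10,"y": 190,"z": -115,"rx": 0,"ry": 0,"rz": 2.4,"hand": 1},{"x": -12,"y": 238,"z": -115,"rx": 0,"ry": 0,"rz": 2.4,"hand": 1},{"x": -14,"y": 282,"z": -115,"rx": 0,"ry": 0,"rz": 2.4,"hand": 1},{"x": -16,"y": 319,"z": -115,"rx": 0,"ry": 0,"rz": 2.4,"hand": 1}]}}

```text
clock: 5.5
tcp_pos: [0.5425, 0.1988, 0.1601]
orientation: [-0.0, 0.068, 0.998, -0.0]
wrist_force: [0.0, -0.5, -3.2]
finger_gap: 0.0575
```

Request:
{"api": "arm_command", "payload": {"motion": [{"x": 0,"y": 0,"z": 0,"rx": 0,"ry": 0,"rz": 0,"hand": 1},{"x": 0,"y": 0,"z": 0,"rx": 0,"ry": 0,"rz": 0,"hand": 1}]}}

```text
clock: 5.75
tcp_pos: [0.5423, 0.1968, 0.1599]
orientation: [-0.0, 0.068, 0.998, -0.0]
wrist_force: [0.2, -0.4, -1.9]
finger_gap: 0.0573
```

```bash
python3 - <<'E'
from meas import *
pos,R,s=tool();print(pos,s["finger_gap"],s["wrist_force"])
p=cam("wrist");save(p,"pics/w2.png");W=cloud(p)
q=W[(W[...,2]>.19)&(W[...,2]<.215)&(np.hypot(W[...,0]-pos[0],W[...,1]-pos[1])<.04)]
print(len(q),q.mean(0) if len(q) else 0, cv2.minEnclosingCircle(q[:,:2].astype(np.float32)) if len(q) else 0)
# amber
q=W[(abs(W[...,2]-.098)<.004)&(np.hypot(W[...,0]-.4836,W[...,1]-.2039)<.04)];print("amber",len(q),q.mean(0),cv2.minEnclosingCircle(q[:,:2].astype(np.float32)))
t=wld([-.0037,0],TR,TY);plan([*t,.047],TY)
p=cam("side");save(p,"pics/s2.png");p=cam("top");save(p,"pics/t3.png")
E
```

```text
[0.54228174 0.19676199 0.15993629] 0.05734664265025245 [ 0.19676459 -0.39689221 -1.92084   ]
22568 [0.53400174 0.19684857 0.20497254] ((0.5360633730888367, 0.19760897755622864), 0.039537761360406876)
amber 5720 [0.48058069 0.20422324 0.09886813] ((0.48117518424987793, 0.2041805386543274), 0.02402079664170742)
shift mm [ -0.9   0.7 113.1] rot deg [-0.03 -0.04 -0.06]  ztool [ 0.  0. -1.]
```

View pics/w2.png

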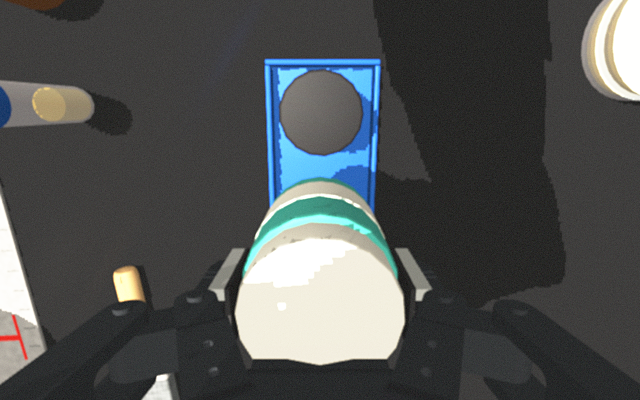

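View pics/s2.png

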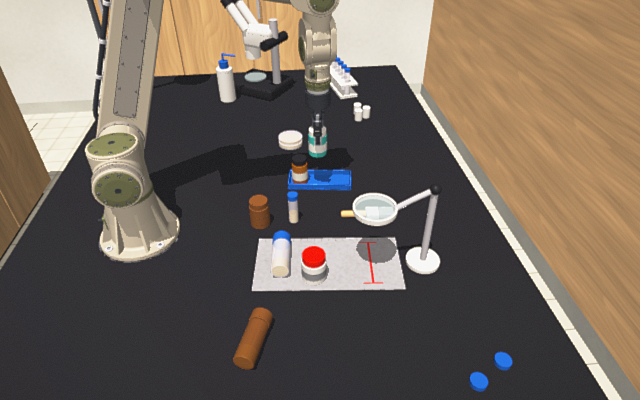

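Wrist view: teal is held upright with its cap at (320,290), over the free part of the tray, and amber is at (320,112). The side view agrees. Lowering.

Request:
{"api": "arm_command", "payload": {"motion": [{"x": -1,"y": 1,"z": 35,"rx": 0,"ry": 0,"rz": 0,"hand": 1},{"x": -1,"y": 1,"z": 70,"rx": 0,"ry": 0,"rz": 0,"hand": 1},{"x": -1,"y": 1,"z": 92,"rx": 0,"ry": 0,"rz": 0,"hand": 1},{"x": -1,"y": 1,"z": 103,"rx": 0,"ry": 0,"rz": 0,"hand": 1},{"x": -1,"y": 1,"z": 108,"rx": 0,"ry": 0,"rz": 0,"hand": 1},{"x": -1,"y": 1,"z": 111,"rx": 0,"ry": 0,"rz": 0,"hand": 1},{"x": -1,"y": 1,"z": 113,"rx": 0,"ry": 0,"rz": 0,"hand": 1},{"x": -1,"y": 1,"z": 113,"rx": 0,"ry": 0,"rz": 0,"hand": 1}]}}

```text
clock: 6.9
tcp_pos: [0.5442, 0.1981, 0.0478]
orientation: [0.0, 0.068, 0.998, 0.0]
wrist_force: [0.7, -0.2, -3.0]
finger_gap: 0.0576
```

```bash
python3 - <<'E'
from meas import *
pos,R,s=tool();print(pos,s["finger_gap"],s["wrist_force"])
p=cam("side");a=p["image"][100:220,250:390,::-1];cv2.imwrite("pics/s3.png",cv2.resize(a,None,fx=5,fy=5,interpolation=cv2.INTER_CUBIC))
E
```

```text
[0.54419345 0.19805222 0.04775687] 0.05756821430473715 [ 0.7115278  -0.22081857 -2.99051589]
```

View pics/s3.png

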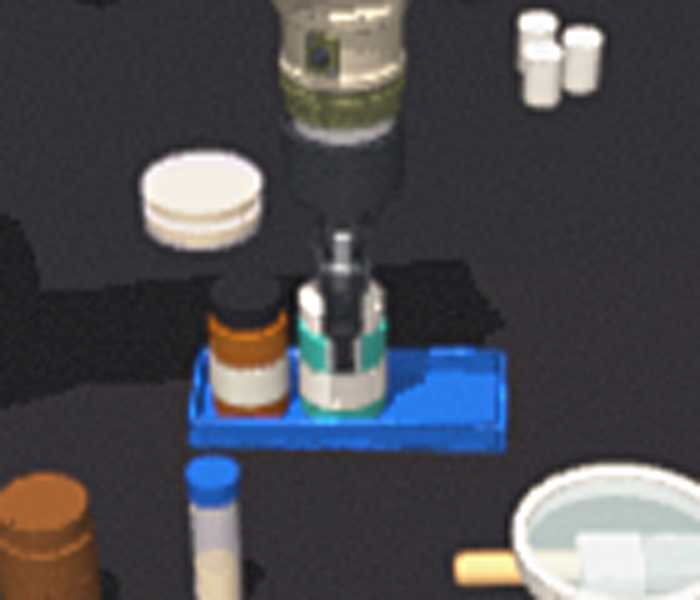

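Side crop: teal is in the tray beside amber with a narrow gap, upright and about 1 mm off the floor. Lowering the last bit and releasing.

Request:
{"api": "arm_command", "payload": {"motion": [{"x": 0,"y": 0,"z": 1,"rx": 0,"ry": 0,"rz": 0,"hand": 1},{"x": 0,"y": 0,"z": 1,"rx": 0,"ry": 0,"rz": 0,"hand": 0.2},{"x": 0,"y": 0,"z": 1,"rx": 0,"ry": 0,"rz": 0,"hand": -1},{"x": 0,"y": 0,"z": 1,"rx": 0,"ry": 0,"rz": 0,"hand": -1},{"x": 0,"y": 0,"z": -15,"rx": 0,"ry": 0,"rz": 0,"hand": -1},{"x": 0,"y": 0,"z": -60,"rx": 0,"ry": 0,"rz": 0,"hand": -1},{"x": 0,"y": 0,"z": -110,"rx": 0,"ry": 0,"rz": 0,"hand": -1}]}}

```text
clock: 7.82
tcp_pos: [0.5435, 0.1978, 0.159]
orientation: [-0.0, 0.068, 0.998, -0.0]
wrist_force: [1.2, -0.2, -0.2]
finger_gap: 0.0855
```

```bash
python3 - <<'E'
from meas import *
pos,R,s=tool();print(pos,s["finger_gap"])
plan([.4903,-.2247,.16],MY)
p=cam("wrist");W=cloud(p);save(p,"pics/w4.png")
for n,c0,zt in [("amber",(.4836,.2039),.098),("teal",(.543,.197),.092)]:
    q=W[(abs(W[...,2]-zt)<.004)&(np.hypot(W[...,0]-c0[0],W[...,1]-c0[1])<.035)];print(n,len(q),q.mean(0),cv2.minEnclosingCircle(q[:,:2].astype(np.float32)))
E
```

```text
[0.54346043 0.19782107 0.15902994] 0.08547539190257947
shift mm [  -4.8 -425.8   -0.9] rot deg [-0.01 -0.04 -2.42]  ztool [ 0.  0. -1.]
amber 5792 [0.48060961 0.20427022 0.09887781] ((0.4877031445503235, 0.2028581202030182), 0.030421648174524307)
teal 5604 [0.54115438 0.19685927 0.09287036] ((0.5423787832260132, 0.19685541093349457), 0.02709575742483139)
```

View pics/w4.png

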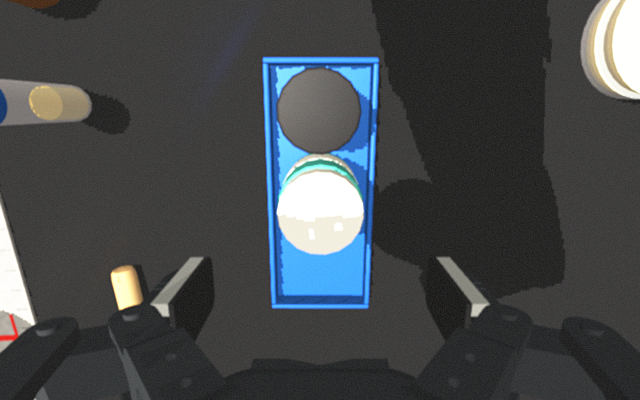

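Wrist view: teal stands upright at (320,212), amber at (319,110), and free tray floor runs below teal to row ~300. I'll measure that space while going for the white jar.

```bash
python3 - <<'E'
from meas import *
p=cam("wrist")
for r in (297,301,307): 
    for zz in (.022,.004): print(r,zz,plane(p,(322,r),zz), loc(plane(p,(322,r),zz),TR,TY))
for r in (58,63,67): print(r,plane(p,(320,r),.022),loc(plane(p,(320,r),.022),TR,TY))
for c in [(265,200),(269,200),(274,200),(366,200),(371,200),(375,200)]:print(c,loc(plane(p,c,.022),TR,TY))
print(loc([.5424,.1969],TR,TY), plane(p,(320,301),.022))
a=p["image"][:,:,::-1][40:330,240:400];cv2.imwrite("pics/w4c.png",cv2.resize(a,None,fx=2,fy=2))
E
```

```text
297 0.022 [0.64958543 0.18579249 0.022     ] [[0.10306233 0.00351215]]
297 0.004 [0.66015426 0.18452635 0.004     ] [[0.1137052  0.00369207]]
301 0.022 [0.6536507 0.1852387 0.022    ] [[0.10716515 0.0035152 ]]
301 0.004 [0.66447378 0.18393792 0.004     ] [[0.11806462 0.00369531]]
307 0.022 [0.6598015 0.1844008 0.022    ] [[0.11337275 0.00351981]]
307 0.004 [0.67100927 0.18304761 0.004     ] [[0.12466047 0.00370022]]
58 [0.44858169 0.21165049 0.022     ] [[-0.09959103  0.00185157]]
63 [0.45207802 0.21116875 0.022     ] [[-0.09606167  0.00184879]]
67 [0.45489315 0.21078086 0.022     ] [[-0.09321994  0.00184655]]
(265, 200) [[ 0.0114524 -0.0444158]]
(269, 200) [[ 0.01145887 -0.04105887]]
(274, 200) [[ 0.01146696 -0.03686236]]
(366, 200) [[0.01161592 0.04042351]]
(371, 200) [[0.01162402 0.04462764]]
(375, 200) [[0.0116305  0.04799122]]
[[-4.63886941e-03 -2.98429289e-05]] [0.6533974  0.18342976 0.022     ]
```

View pics/w4c.png

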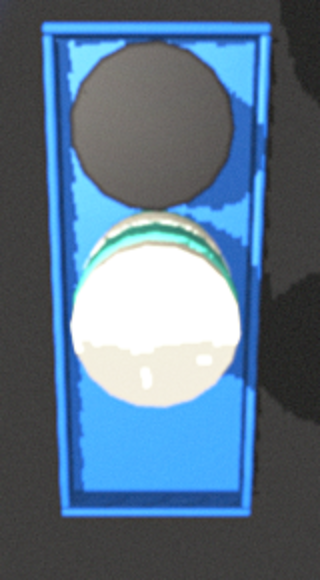

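Request:
{"api": "arm_command", "payload": {"motion": [{"x": 0,"y": -40,"z": -5,"rx": 0,"ry": 0,"rz": 0,"hand": -1},{"x": -1,"y": -85,"z": -10,"rx": 0,"ry": 0,"rz": 0,"hand": -1},{"x": -1,"y": -130,"z": -10,"rx": 0,"ry": 0,"rz": -1,"hand": -1},{"x": -2,"y": -178,"z": -10,"rx": 0,"ry": 0,"rz": -2,"hand": -1},{"x": -2,"y": -226,"z": -10,"rx": 0,"ry": 0,"rz": -2.4,"hand": -1},{"x": -3,"y": -274,"z": -10,"rx": 0,"ry": 0,"rz": -2.4,"hand": -1},{"x": -4,"y": -322,"z": -10,"rx": 0,"ry": 0,"rz": -2.4,"hand": -1},{"x": -5,"y": -370,"z": -10,"rx": 0,"ry": 0,"rz": -2.4,"hand": -1},{"x": -5,"y": -410,"z": -5,"rx": 0,"ry": 0,"rz": -2.4,"hand": -1},{"x": -5,"y": -426,"z": 0,"rx": 0,"ry": 0,"rz": -2.4,"hand": -1}]}}

```text
clock: 9.18
tcp_pos: [0.4906, -0.227, 0.1576]
orientation: [0.0, 0.049, 0.999, -0.0]
wrist_force: [-0.4, 0.2, 1.1]
finger_gap: 0.0855
```

Request:
{"api": "arm_command", "payload": {"motion": [{"x": 0,"y": 0,"z": 0,"rx": 0,"ry": 0,"rz": 0,"hand": -1},{"x": 0,"y": 0,"z": 0,"rx": 0,"ry": 0,"rz": 0,"hand": -1}]}}

```text
clock: 9.43
tcp_pos: [0.4909, -0.2236, 0.1574]
orientation: [-0.0, 0.047, 0.999, 0.0]
wrist_force: [0.8, 0.9, -0.3]
finger_gap: 0.0855
```

```bash
python3 - <<'E'
from meas import *
p=cam("wrist");save(p,"pics/w5.png");W=cloud(p);print(tool()[0])
q=W[(abs(W[...,2]-.087)<.004)&(np.hypot(W[...,0]-.489,W[...,1]+.2247)<.045)];print(len(q),q.mean(0),cv2.minEnclosingCircle(q[:,:2].astype(np.float32)))
plan([.4903,-.2245,.045],MY)
E
```

```text
[ 0.49103547 -0.22349108  0.15749617]
6674 [ 0.48730003 -0.22445708  0.08691402] ((0.48841533064842224, -0.22478745877742767), 0.030096489936113358)
shift mm [  0.6  -1.1 112.5] rot deg [ 0.03 -0.    0.07]  ztool [ 0.  0. -1.]
```

View pics/w5.png

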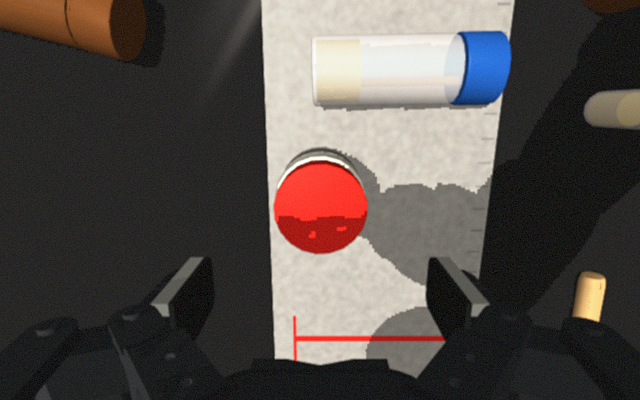

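Wrist view: the white jar's red cap is at (321,207), centred between the jaws, and the tube is clear at (410,68). The tray spans ±103 mm around my estimate, so that is consistent. Descending on the white jar.

Request:
{"api": "arm_command", "payload": {"motion": [{"x": 0,"y": -1,"z": 35,"rx": 0,"ry": 0,"rz": 0,"hand": -1},{"x": 0,"y": -1,"z": 65,"rx": 0,"ry": 0,"rz": 0,"hand": -1},{"x": 0,"y": -1,"z": 93,"rx": 0,"ry": 0,"rz": 0,"hand": -1},{"x": 0,"y": -1,"z": 112,"rx": 0,"ry": 0,"rz": 0,"hand": -1},{"x": 0,"y": -1,"z": 112,"rx": 0,"ry": 0,"rz": 0,"hand": -1},{"x": 0,"y": -1,"z": 112,"rx": 0,"ry": 0,"rz": 0,"hand": 1},{"x": 0,"y": -1,"z": 112,"rx": 0,"ry": 0,"rz": 0,"hand": 1},{"x": 0,"y": -1,"z": 112,"rx": 0,"ry": 0,"rz": 0,"hand": 1},{"x": 0,"y": -1,"z": 112,"rx": 0,"ry": 0,"rz": 0,"hand": 1}]}}

```text
clock: 10.6
tcp_pos: [0.4918, -0.2256, 0.0467]
orientation: [0.001, 0.047, 0.999, 0.0]
wrist_force: [1.0, 4.3, 6.3]
finger_gap: 0.0634
```

```bash
python3 - <<'E'
from meas import *
s=tool()[2];print(s["tcp_pos"],s["finger_gap"],s["wrist_force"])
t=wld([.0625,0],TR,TY)+[.0003,0];print(t);plan([*t,.045],TY)
E
```

```text
[ 0.49183927 -0.22564447  0.04670485] 0.06336412662712067 [0.97499449 4.25070542 6.28247455]
[0.60922174 0.18781778]
shift mm [-78.  422.7   2. ] rot deg [0.02 0.15 2.41]  ztool [ 0.  0. -1.]
```

Request:
{"api": "arm_command", "payload": {"motion": [{"x": 0,"y": 0,"z": -25,"rx": 0,"ry": 0,"rz": 0,"hand": 1},{"x": 0,"y": 0,"z": -70,"rx": 0,"ry": 0,"rz": 0,"hand": 1},{"x": 0,"y": 15,"z": -110,"rx": 0,"ry": 0,"rz": 0,"hand": 1},{"x": 0,"y": 60,"z": -115,"rx": 0,"ry": 0,"rz": 0,"hand": 1},{"x": 0,"y": 110,"z": -115,"rx": 0,"ry": 0,"rz": 0,"hand": 1},{"x": -5,"y": 160,"z": -115,"rx": 0,"ry": 0,"rz": 1,"hand": 1},{"x": -15,"y": 210,"z": -115,"rx": 0,"ry": 0,"rz": 2.4,"hand": 1},{"x": -30,"y": 258,"z": -115,"rx": 0,"ry": 0,"rz": 2.4,"hand": 1},{"x": -48,"y": 305,"z": -115,"rx": 0,"ry": 0,"rz": 2.4,"hand": 1},{"x": -62,"y": 350,"z": -115,"rx": 0,"ry": 0,"rz": 2.4,"hand": 1}]}}

```text
clock: 11.85
tcp_pos: [0.5862, 0.1181, 0.1603]
orientation: [0.0, 0.068, 0.998, -0.0]
wrist_force: [-0.2, 0.1, -2.1]
finger_gap: 0.0633
```

Request:
{"api": "arm_command", "payload": {"motion": [{"x": -9,"y": 40,"z": 0,"rx": 0,"ry": 0,"rz": 0,"hand": 1},{"x": -17,"y": 68,"z": 0,"rx": 0,"ry": 0,"rz": 0,"hand": 1},{"x": -17,"y": 68,"z": 0,"rx": 0,"ry": 0,"rz": 0,"hand": 1},{"x": -17,"y": 68,"z": 0,"rx": 0,"ry": 0,"rz": 0,"hand": 1}]}}

```text
clock: 12.35
tcp_pos: [0.6112, 0.1813, 0.1599]
orientation: [-0.001, 0.068, 0.998, -0.0]
wrist_force: [-0.1, 0.1, -2.1]
finger_gap: 0.0633
```

```bash
python3 - <<'E'
from meas import *
pos,R,s=tool();print(pos,s["finger_gap"],s["wrist_force"])
t=wld([.0625,0],TR,TY)+[.0012,0];plan([*t,.0477],TY)
p=cam("wrist");save(p,"pics/w6.png");W=cloud(p)
for n,c0,zt in [("amber",(.4836,.2039),.098),("teal",(.543,.197),.092)]:
    q=W[(abs(W[...,2]-zt)<.004)&(np.hypot(W[...,0]-c0[0],W[...,1]-c0[1])<.035)];print(n,len(q),q.mean(0),cv2.minEnclosingCircle(q[:,:2].astype(np.float32)))
p=cam("top");W=cloud(p);save(p,"pics/t6.png")
zc=W[...,2]
q=W[(zc>.18)&(zc<.21)&(np.hypot(W[...,0]-pos[0],W[...,1]-pos[1])<.05)];print(len(q))
E
```

```text
[0.61117575 0.18128414 0.15986506] 0.06333052567856014 [-0.05304347  0.07793917 -2.1474991 ]
shift mm [  1.8   6.4 112.2] rot deg [-0.05 -0.05 -0.03]  ztool [ 0.  0. -1.]
amber 1372 [0.49871133 0.2016364  0.09850713] ((0.4935089647769928, 0.20239940285682678), 0.020386945456266403)
teal 7095 [0.54188994 0.19677464 0.09287738] ((0.5425145030021667, 0.19671618938446045), 0.027050737291574478)
3
```

View pics/w6.png

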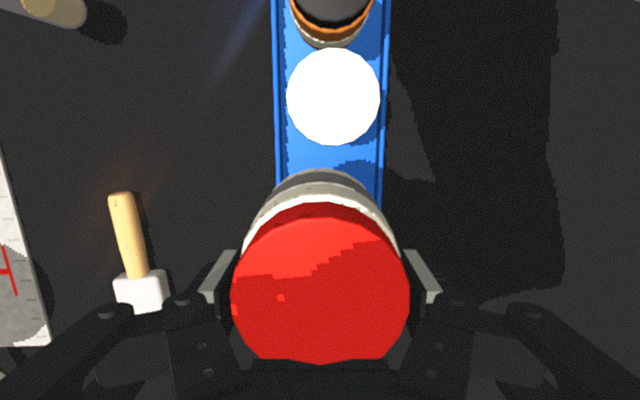

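Wrist view: the red cap is at (320,290) and held level, teal is at (333,97) and amber is behind it. I'll shift 6 mm in y and lower, pausing just above the floor to check.

Request:
{"api": "arm_command", "payload": {"motion": [{"x": 2,"y": 6.5,"z": 20,"rx": 0,"ry": 0,"rz": 0,"hand": 1},{"x": 2,"y": 6.5,"z": 55,"rx": 0,"ry": 0,"rz": 0,"hand": 1},{"x": 2,"y": 6.5,"z": 85,"rx": 0,"ry": 0,"rz": 0,"hand": 1},{"x": 2,"y": 6.5,"z": 100,"rx": 0,"ry": 0,"rz": 0,"hand": 1},{"x": 2,"y": 6.5,"z": 107,"rx": 0,"ry": 0,"rz": 0,"hand": 1},{"x": 2,"y": 6.5,"z": 110,"rx": 0,"ry": 0,"rz": 0,"hand": 1},{"x": 2,"y": 6.5,"z": 111,"rx": 0,"ry": 0,"rz": 0,"hand": 1}]}}

```text
clock: 13.32
tcp_pos: [0.6114, 0.1886, 0.0503]
orientation: [0.001, 0.068, 0.998, 0.0]
wrist_force: [0.7, 0.0, -1.6]
finger_gap: 0.0633
```

```bash
python3 - <<'E'
from meas import *
pos,R,s=tool();print(pos,s["finger_gap"],s["wrist_force"])
p=cam("side");a=p["image"][100:220,250:390,::-1];cv2.imwrite("pics/s7.png",cv2.resize(a,None,fx=5,fy=5,interpolation=cv2.INTER_CUBIC))
E
```

```text
[0.61135694 0.18861114 0.05025645] 0.06331904745799405 [ 0.72078431  0.01612566 -1.6374196 ]
```

View pics/s7.png

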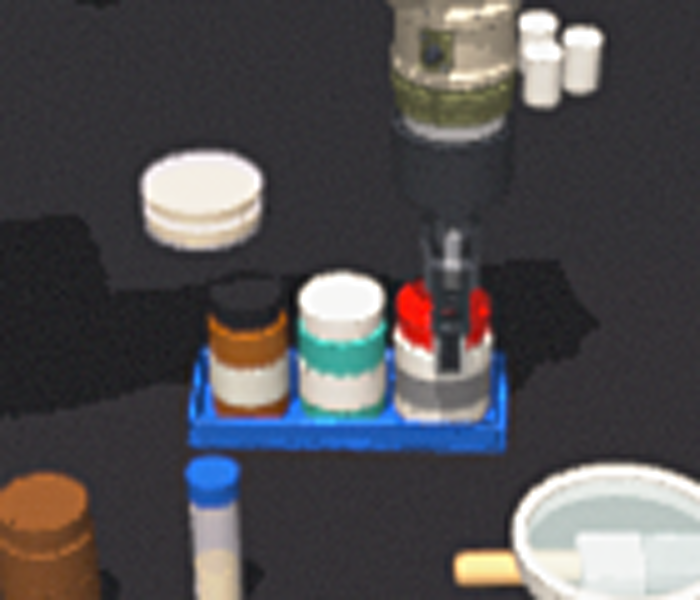

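Side crop: all three are in a row, with the white jar clear of teal and the end wall. I'll lower about 3 mm and release.

Request:
{"api": "arm_command", "payload": {"motion": [{"x": 1,"y": 0,"z": 1.5,"rx": 0,"ry": 0,"rz": 0,"hand": 1},{"x": 1,"y": 0,"z": 3,"rx": 0,"ry": 0,"rz": 0,"hand": 1},{"x": 1,"y": 0,"z": 3,"rx": 0,"ry": 0,"rz": 0,"hand": 1},{"x": 1,"y": 0,"z": 3,"rx": 0,"ry": 0,"rz": 0,"hand": 0.2},{"x": 1,"y": 0,"z": 3,"rx": 0,"ry": 0,"rz": 0,"hand": -1},{"x": 1,"y": 0,"z": 3,"rx": 0,"ry": 0,"rz": 0,"hand": -1},{"x": 1,"y": 0,"z": -15,"rx": 0,"ry": 0,"rz": 0,"hand": -1},{"x": 1,"y": 0,"z": -60,"rx": 0,"ry": 0,"rz": 0,"hand": -1},{"x": 1,"y": 0,"z": -115,"rx": 0,"ry": 0,"rz": 0,"hand": -1}]}}

```text
clock: 14.5
tcp_pos: [0.6087, 0.1884, 0.1642]
orientation: [-0.001, 0.068, 0.998, -0.0]
wrist_force: [1.0, 1.3, -0.1]
finger_gap: 0.0856
```

```bash
python3 - <<'E'
from meas import *
pos,R,s=tool();print(pos,s["finger_gap"])
p=cam("wrist");save(p,"pics/w8.png")
p=cam("side");W=cloud(p);a=p["image"][100:320,240:430,::-1];cv2.imwrite("pics/s8.png",cv2.resize(a,None,fx=3,fy=2.7,interpolation=cv2.INTER_CUBIC))
# target behind tube, vertical: mark-frame x=-.2377-.025-.011-.02
t=wld([-.300,.0],MK,MY);print(t)
plan([*t,.17],MY)
E
```

```text
[0.60873624 0.18844899 0.16421873] 0.08560909138844225
[ 0.34453141 -0.16106751]
shift mm [ 218.8 -383.8   -2.3] rot deg [ 0.2   0.66 -2.42]  ztool [ 0.  0. -1.]
```

View pics/w8.png

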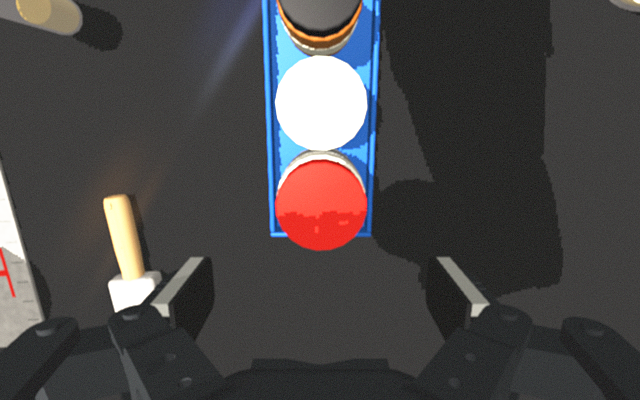

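View pics/s8.png

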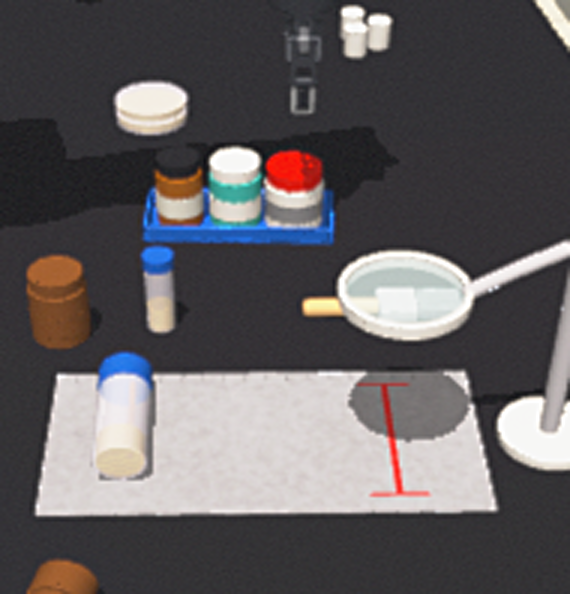

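Both views show the three containers upright in a row: amber, teal at (321,103) and white at (321,205) in the wrist view. The side view shows the tube unmoved. Next I'll go behind the tube.

Request:
{"api": "arm_command", "payload": {"motion": [{"x": 20,"y": -36,"z": -8,"rx": 0,"ry": 0,"rz": 0,"hand": -1},{"x": 43,"y": -76,"z": -8,"rx": 0,"ry": 0,"rz": 0,"hand": -1},{"x": 66,"y": -116,"z": -8,"rx": 0,"ry": 0,"rz": -1,"hand": -1},{"x": 90,"y": -157,"z": -8,"rx": 0,"ry": 0,"rz": -2,"hand": -1},{"x": 114,"y": -198,"z": -8,"rx": 0,"ry": 0,"rz": -2.4,"hand": -1},{"x": 138,"y": -239,"z": -8,"rx": 0,"ry": 0,"rz": -2.4,"hand": -1},{"x": 162,"y": -280,"z": -8,"rx": 0,"ry": 0,"rz": -2.4,"hand": -1},{"x": 185,"y": -321,"z": -8,"rx": 0,"ry": 0,"rz": -2.4,"hand": -1},{"x": 205,"y": -357,"z": -8,"rx": 0,"ry": 0,"rz": -2.4,"hand": -1},{"x": 215,"y": -377,"z": -8,"rx": 0,"ry": 0,"rz": -2.4,"hand": -1}]}}

```text
clock: 15.85
tcp_pos: [0.3441, -0.1568, 0.1722]
orientation: [0.0, 0.048, 0.999, -0.0]
wrist_force: [0.1, -0.1, 0.3]
finger_gap: 0.0852
```

Request:
{"api": "arm_command", "payload": {"motion": [{"x": 0,"y": 0,"z": 0,"rx": 0,"ry": 0,"rz": 0,"hand": -1},{"x": 0,"y": 0,"z": 0,"rx": 0,"ry": 0,"rz": 0,"hand": -1}]}}

```text
clock: 16.1
tcp_pos: [0.3455, -0.1553, 0.1722]
orientation: [0.0, 0.047, 0.999, 0.0]
wrist_force: [0.2, 0.5, 0.4]
finger_gap: 0.0854
```

```bash
cat >> meas.py <<'E'
def tubefit(p,xlim=(-.3,.05)):
    W=cloud(p);Q=W.reshape(-1,3);Q=Q[~np.isnan(Q[:,0])];L=loc(Q,MK,MY)
    k=(Q[:,2]>.046)&(Q[:,2]<.062)&(L[:,0]>xlim[0])&(L[:,0]<xlim[1])&(abs(L[:,1])<.1)
    L=L[k]
    if len(L)<20: print("tube few",len(L));return
    r=cv2.minAreaRect(L.astype(np.float32));pts=cv2.boxPoints(r)
    e=max([pts[1]-pts[0],pts[2]-pts[1]],key=np.linalg.norm);ang=np.degrees(np.arctan2(e[0],e[1]));ang=(ang+90)%180-90
    print("tube n",len(L),"mark-frame",np.round(r[0],4),"size",np.round(r[1],4),"skew deg",round(ang,2))
E
python3 - <<'E'
from meas import *
pos,R,s=tool();print(pos,s["finger_gap"],loc(pos,MK,MY))
p=cam("top");save(p,"pics/t9.png");tubefit(p,(-.28,-.19))
W=cloud(p)
for n,c0,zt in [("amber",(.4836,.2039),.098),("teal",(.543,.197),.092),("white",(.6095,.188),.086)]:
    q=W[(abs(W[...,2]-zt)<.006)&(np.hypot(W[...,0]-c0[0],W[...,1]-c0[1])<.03)];print(n,len(q),q.mean(0),loc(cv2.minEnclosingCircle(q[:,:2].astype(np.float32))[0],TR,TY))
p=cam("wrist");save(p,"pics/w9.png");tubefit(p,(-.28,-.19))
t=wld([-.297,.009],MK,MY);plan([*t,.003],MY)
E
```

```text
[ 0.34548615 -0.1553304   0.1722239 ] 0.08543312801485227 [[-0.2995894   0.00580149]]
tube n 274 mark-frame [-0.2364  0.0154] size [0.039  0.1208] skew deg -6.09
amber 146 [0.4828222  0.20374283 0.09806253] [[-0.06404186 -0.00149721]]
teal 180 [0.54364089 0.19644989 0.09205845] [[-0.00281063  0.00019547]]
white 213 [0.60869784 0.18768794 0.08592383] [[0.06177471 0.00023945]]
tube n 6261 mark-frame [-0.2389  0.0095] size [0.0389 0.1299] skew deg -1.51
shift mm [ -2.4   2.8 169.2] rot deg [0.02 0.01 0.05]  ztool [ 0.  0. -1.]
```

View pics/w9.png

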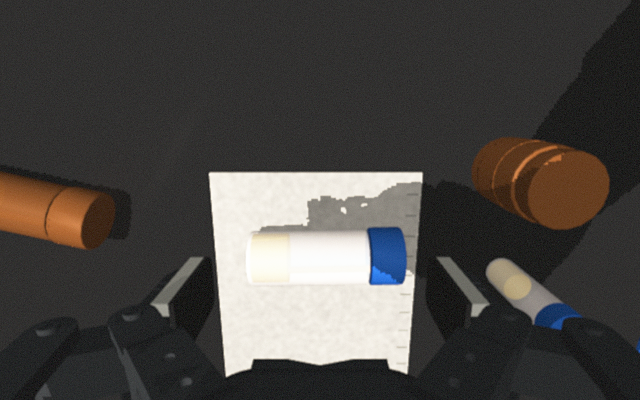

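View pics/t9.png

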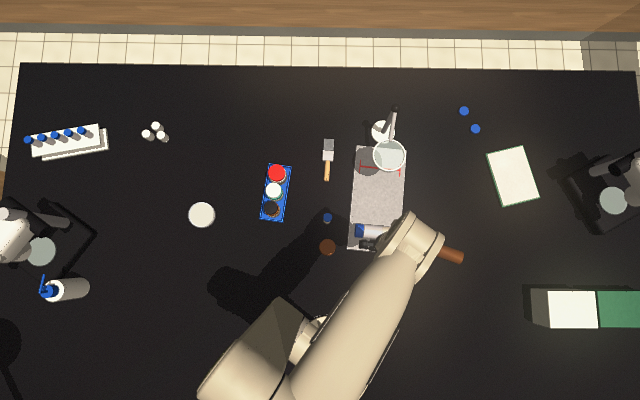

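Wrist view: the tube lies across the board at (325,256) with its blue cap to the right, and the brown look-alikes are clear of the fingers. The top view shows all three containers in the tray at the expected floor heights. Descending behind the tube, about 25 mm clear.

Request:
{"api": "arm_command", "payload": {"motion": [{"x": 0,"y": 2,"z": 40,"rx": 0,"ry": 0,"rz": 0,"hand": -1},{"x": 0,"y": 3,"z": 85,"rx": 0,"ry": 0,"rz": 0,"hand": -1},{"x": 0,"y": 3,"z": 125,"rx": 0,"ry": 0,"rz": 0,"hand": -1},{"x": 0,"y": 3,"z": 150,"rx": 0,"ry": 0,"rz": 0,"hand": -1},{"x": 0,"y": 3,"z": 160,"rx": 0,"ry": 0,"rz": 0,"hand": -1},{"x": 0,"y": 3,"z": 160,"rx": 0,"ry": 0,"rz": 0,"hand": -1}]}}

```text
clock: 16.95
tcp_pos: [0.3456, -0.152, 0.0121]
orientation: [-0.0, 0.047, 0.999, 0.0]
wrist_force: [0.7, 0.3, -0.1]
finger_gap: 0.0857
```

```bash
python3 - <<'E'
from meas import *
pos,R,s=tool();print(pos,s["wrist_force"],loc(pos,MK,MY))
p=cam("side");W=cloud(p);a=p["image"][180:310,230:420,::-1];cv2.imwrite("pics/s10.png",cv2.resize(a,None,fx=4,fy=4,interpolation=cv2.INTER_CUBIC))
Q=W[180:310,230:420].reshape(-1,3);L=loc(Q,MK,MY);k=(L[:,0]>-.33)&(L[:,0]<-.27)&(abs(L[:,1])<.08)&(Q[:,2]>.009)&(Q[:,2]<.06)
print(k.sum(),np.c_[L[k],Q[k][:,2:]].round(3)[::10][:30])
E
```

```text
[ 0.34564896 -0.15204853  0.01212988] [ 0.74999716  0.26481669 -0.10601183] [[-0.29973617  0.00908412]]
76 [[-0.289  0.054  0.058]
 [-0.29   0.05   0.036]
 [-0.289 -0.034  0.045]
 [-0.291 -0.041  0.045]
 [-0.288 -0.046  0.046]
 [-0.31  -0.041  0.034]
 [-0.306 -0.052  0.042]
 [-0.302 -0.048  0.035]]
```

View pics/s10.png

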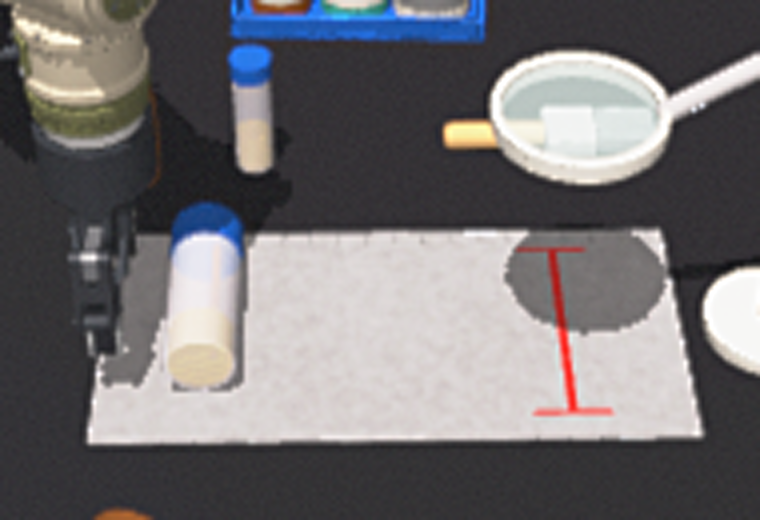

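Side crop: the open fingers are behind the tube with their tips still above board level. I'll lower 9 mm more, then push slowly.

Request:
{"api": "arm_command", "payload": {"motion": [{"x": 0,"y": 0,"z": 5,"rx": 0,"ry": 0,"rz": 0,"hand": -1},{"x": 0,"y": 0,"z": 9,"rx": 0,"ry": 0,"rz": 0,"hand": -1},{"x": -6,"y": 0,"z": 9,"rx": 0,"ry": 0,"rz": 0,"hand": -1},{"x": -13,"y": 0,"z": 9,"rx": 0,"ry": 0,"rz": 0,"hand": -1},{"x": -19,"y": 0,"z": 9,"rx": 0,"ry": 0,"rz": 0,"hand": -1},{"x": -25,"y": 0,"z": 9,"rx": 0,"ry": 0,"rz": 0,"hand": -1},{"x": -31,"y": 0,"z": 9,"rx": 0,"ry": 0,"rz": 0,"hand": -1},{"x": -38,"y": 0,"z": 9,"rx": 0,"ry": 0,"rz": 0,"hand": -1},{"x": -46,"y": 0,"z": 9,"rx": 0,"ry": 0,"rz": 0,"hand": -1},{"x": -52,"y": 0,"z": 9,"rx": 0,"ry": 0,"rz": 0,"hand": -1}]}}

```text
clock: 18.25
tcp_pos: [0.3981, -0.1576, 0.0033]
orientation: [0.0, 0.047, 0.999, -0.0]
wrist_force: [0.3, 0.7, 0.3]
finger_gap: 0.0857
```

```bash
python3 - <<'E'
from meas import *
pos,R,s=tool();print(pos,s["wrist_force"],loc(pos,MK,MY))
p=cam("side");tubefit(p);a=p["image"][180:310,230:420,::-1];cv2.imwrite("pics/s11.png",cv2.resize(a,None,fx=4,fy=4,interpolation=cv2.INTER_CUBIC))
p=cam("wrist");tubefit(p)
E
```

```text
[ 0.3980507  -0.1576208   0.00330064] [0.28359039 0.71510679 0.30972962] [[-0.2470426   0.00846802]]
tube n 412 mark-frame [-0.2107  0.003 ] size [0.1472 0.0567] skew deg 10.96
tube n 2997 mark-frame [-0.2422  0.0079] size [0.1354 0.0403] skew deg 3.19
```

View pics/s11.png

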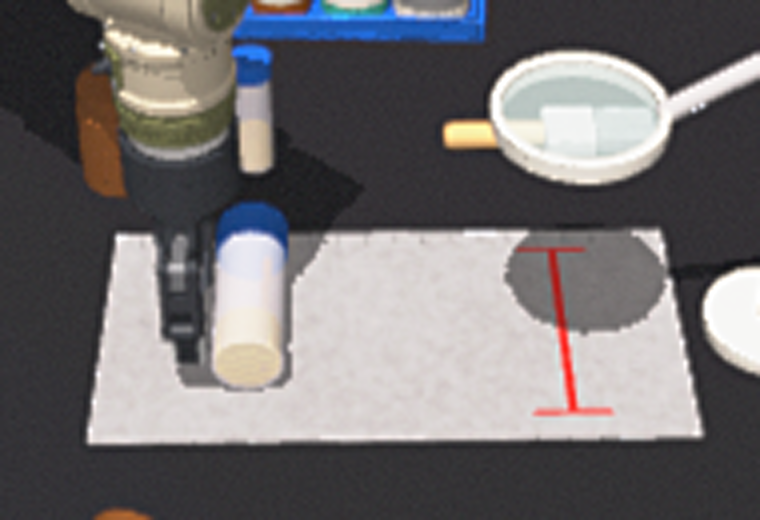

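Side crop: the tube has rolled with the fingers and is still square, now near (250,295) in the crop. Continuing the push.

Request:
{"api": "arm_command", "payload": {"motion": [{"x": -7,"y": 0,"z": 0,"rx": 0,"ry": 0,"rz": 0,"hand": -1},{"x": -17,"y": 0,"z": 0,"rx": 0,"ry": 0,"rz": 0,"hand": -1},{"x": -28,"y": 0,"z": 0,"rx": 0,"ry": 0,"rz": 0,"hand": -1},{"x": -40,"y": 0,"z": 0,"rx": 0,"ry": 0,"rz": 0,"hand": -1},{"x": -52,"y": 0,"z": 0,"rx": 0,"ry": 0,"rz": 0,"hand": -1},{"x": -63,"y": 0,"z": 0,"rx": 0,"ry": 0,"rz": 0,"hand": -1},{"x": -73,"y": 0,"z": 0,"rx": 0,"ry": 0,"rz": 0,"hand": -1},{"x": -80,"y": 0,"z": 0,"rx": 0,"ry": 0,"rz": 0,"hand": -1},{"x": -86,"y": 0,"z": 0,"rx": 0,"ry": 0,"rz": 0,"hand": -1},{"x": -90,"y": 0,"z": 0,"rx": 0,"ry": 0,"rz": 0,"hand": -1}]}}

```text
clock: 19.6
tcp_pos: [0.4872, -0.166, 0.0032]
orientation: [-0.0, 0.047, 0.999, 0.0]
wrist_force: [0.3, 0.2, -0.3]
finger_gap: 0.0854
```

```bash
python3 - <<'E'
from meas import *
pos,R,s=tool();print(pos,s["wrist_force"],loc(pos,MK,MY))
p=cam("side");a=p["image"][150:310,230:450,::-1];cv2.imwrite("pics/s12.png",cv2.resize(a,None,fx=3.5,fy=3.5,interpolation=cv2.INTER_CUBIC))
tubefit(p,(-.135,-.06));p=cam("wrist");tubefit(p,(-.135,-.06))
# back off & raise then tilt
t=wld([-.20,.0085],MK,MY);plan([*t,.10],MY,40)
E
```

```text
[ 0.48717807 -0.16597259  0.00323826] [ 0.26806954  0.1845527  -0.25138526] [[-0.1575248   0.00854092]]
tube n 393 mark-frame [-0.117   0.0107] size [0.1339 0.0345] skew deg 0.55
tube few 13
shift mm [ 42.6   0.  -96.7] rot deg [-0.000e+00 -3.998e+01 -1.000e-02]  ztool [ 0.64  -0.06  -0.766]
```

View pics/s12.png

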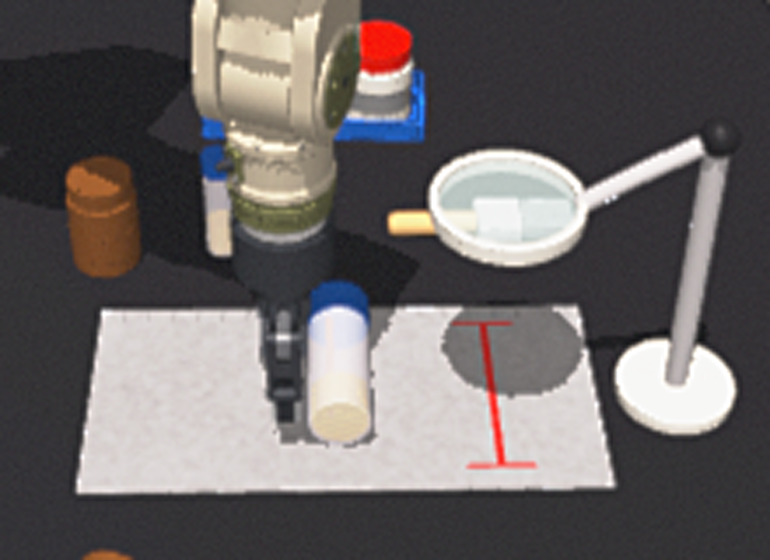

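Side crop: the tube is square at (340,365) in the crop, about 118 mm short of the line, and the gripper is still well clear of the lens. I'll back off and lean the tool back 40° so the last stretch passes under the lens safely.

Request:
{"api": "arm_command", "payload": {"motion": [{"x": 15,"y": 0,"z": 0,"rx": 0,"ry": 0,"rz": 0,"hand": -1},{"x": 35,"y": 0,"z": -20,"rx": 0,"ry": 0,"rz": 0,"hand": -1},{"x": 45,"y": 0,"z": -50,"rx": 0,"ry": -5,"rz": 0,"hand": -1},{"x": 45,"y": 0,"z": -70,"rx": 0,"ry": -13,"rz": 0,"hand": -1},{"x": 45,"y": 0,"z": -75,"rx": 0,"ry": -21,"rz": 0,"hand": -1},{"x": 45,"y": 0,"z": -75,"rx": 0,"ry": -29,"rz": 0,"hand": -1},{"x": 45,"y": 0,"z": -75,"rx": 0,"ry": -36,"rz": 0,"hand": -1},{"x": 45,"y": 0,"z": -75,"rx": 0,"ry": -40,"rz": 0,"hand": -1},{"x": 45,"y": 0,"z": -75,"rx": 0,"ry": -40,"rz": 0,"hand": -1}]}}

```text
clock: 20.82
tcp_pos: [0.4569, -0.1778, 0.0994]
orientation: [0.327, 0.042, 0.944, -0.008]
wrist_force: [-0.6, 0.5, -0.4]
finger_gap: 0.0854
```

```bash
python3 - <<'E'
from meas import *
pos,R,s=tool();print(pos,R.apply([0,0,1]),s["wrist_force"],loc(pos,MK,MY))
p=cam("side");a=p["image"][150:310,230:450,::-1];cv2.imwrite("pics/s13.png",cv2.resize(a,None,fx=3.5,fy=3.5,interpolation=cv2.INTER_CUBIC))
tubefit(p,(-.15,-.06));p=cam("wrist");save(p,"pics/w13.png");tubefit(p,(-.15,-.06));p=cam("top");tubefit(p,(-.15,-.06));save(p,"pics/t13.png")
t=wld([-.175,.010],MK,MY);plan([*t,.009],MY,40)
E
```

```text
[ 0.45693693 -0.17783364  0.09940211] [ 0.61720517 -0.04237965 -0.78566007] [-0.62550588  0.5206314  -0.36914027] [[-0.18651551 -0.00611343]]
tube n 417 mark-frame [-0.1117  0.0099] size [0.1346 0.0343] skew deg 0.75
tube n 5435 mark-frame [-0.1138  0.0097] size [0.0347 0.1297] skew deg -0.37
tube n 328 mark-frame [-0.1094  0.0108] size [0.1282 0.04  ] skew deg 1.31
shift mm [46.1 13.4 77.8] rot deg [ 1.05 -1.91 -0.05]  ztool [ 0.64  -0.06  -0.766]
```

View pics/s13.png

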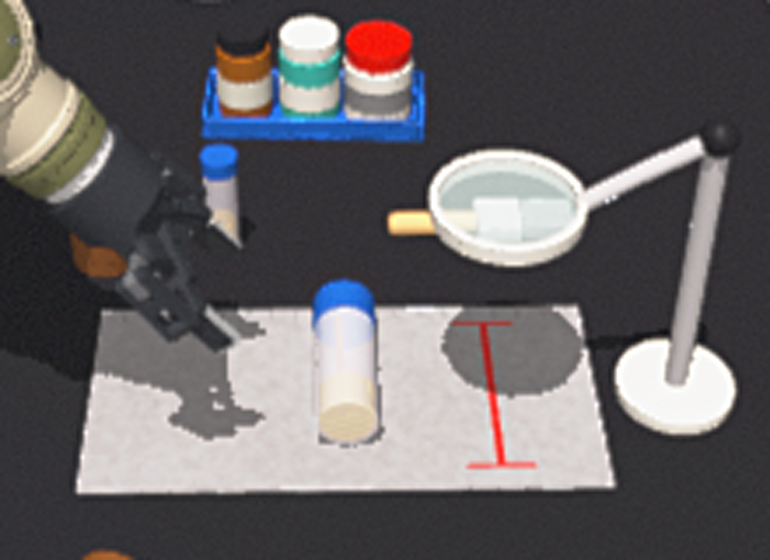

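View pics/w13.png

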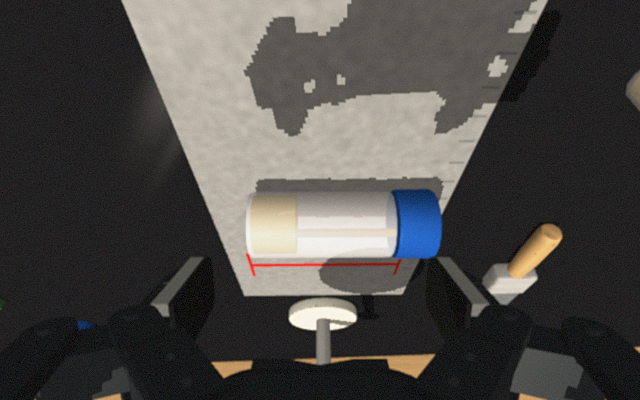

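```bash
python3 - <<'E'
from meas import *
pos,R,s=tool();print(pos,R.apply([0,0,1]),loc(pos,MK,MY),s["joint_pos"].round(2),s["clock"])
t=wld([-.180,.010],MK,MY);plan([*t,.05],MY,40)
E
```

```text
[ 0.45696576 -0.17651942  0.09845683] [ 0.61582766 -0.03981687 -0.78687414] [[-0.18661048 -0.00480233]] [-0.8  -0.11 -1.03  0.12  0.43 -0.59] 20.975
shift mm [24.7 14.  42.5] rot deg [ 1.05 -1.91 -0.05]  ztool [ 0.64  -0.06  -0.766]
```

Joint 3 is at its limit with this lean close in, so I'll reduce the lean to about 33° and get lower.

```bash
python3 - <<'E'
from meas import *
t=wld([-.178,.010],MK,MY);plan([*t,.06],MY,32)
E
```

```text
shift mm [17.  14.1 35.8] rot deg [1.05 6.09 0.02]  ztool [ 0.528 -0.05  -0.848]
```

Request:
{"api": "arm_command", "payload": {"motion": [{"x": 8,"y": 7,"z": 15,"rx": 0.5,"ry": 6,"rz": 0,"hand": -1},{"x": 8,"y": 7,"z": 15,"rx": 0.5,"ry": 6,"rz": 0,"hand": -1},{"x": 8,"y": 7,"z": 15,"rx": 0.5,"ry": 6,"rz": 0,"hand": -1}]}}

```text
clock: 21.35
tcp_pos: [0.4607, -0.169, 0.0816]
orientation: [0.277, 0.043, 0.96, -0.008]
wrist_force: [-0.1, -0.0, 0.6]
finger_gap: 0.0858
```

```bash
python3 - <<'E'
from meas import *
pos,R,s=tool();print(pos,R.apply([0,0,1]),loc(pos,MK,MY),s["joint_pos"].round(2),s["clock"])
t=wld([-.175,.010],MK,MY);plan([*t,.04],MY,32)
E
```

```text
[ 0.46069021 -0.16896509  0.08159961] [ 0.53083629 -0.03901996 -0.84657561] [[-0.18361349  0.00306897]] [-0.72 -0.05 -0.96  0.19  0.33 -0.55] 21.35
shift mm [14.8  6.5 39.9] rot deg [0.64 0.15 0.1 ]  ztool [ 0.528 -0.05  -0.848]
```

Request:
{"api": "arm_command", "payload": {"motion": [{"x": 7,"y": 3,"z": 20,"rx": 0.6,"ry": 0,"rz": 0,"hand": -1},{"x": 15,"y": 6.5,"z": 40,"rx": 0.6,"ry": 0,"rz": 0,"hand": -1},{"x": 15,"y": 6.5,"z": 40,"rx": 0.6,"ry": 0,"rz": 0,"hand": -1}]}}

```text
clock: 21.72
tcp_pos: [0.4685, -0.1626, 0.0386]
orientation: [0.275, 0.045, 0.96, -0.012]
wrist_force: [-1.0, -0.3, -0.7]
finger_gap: 0.0856
```

```bash
python3 - <<'E'
from meas import *
pos,R,s=tool();print(pos,R.apply([0,0,1]),loc(pos,MK,MY),s["joint_pos"].round(2),s["clock"])
t=wld([-.17,.010],MK,MY);plan([*t,.008],MY,36)
E
```

```text
[ 0.46850621 -0.16258387  0.03860804] [ 0.52761598 -0.04862843 -0.84809   ] [[-0.1764327   0.01015742]] [-0.68  0.05 -1.02  0.02  0.3  -0.51] 21.725
shift mm [10.8 -0.2 29.4] rot deg [ 0.07 -4.    0.01]  ztool [ 0.585 -0.055 -0.809]
```

```bash
python3 - <<'E'
from meas import *
t=wld([-.165,.010],MK,MY);plan([*t,.008],MY,22)
E
```

```text
shift mm [ 6.5 -0.2 32. ] rot deg [ 0.07 10.    0.02]  ztool [ 0.373 -0.035 -0.927]
```

Request:
{"api": "arm_command", "payload": {"motion": [{"x": 0,"y": 0,"z": 0,"rx": 0,"ry": 5,"rz": 0,"hand": -1},{"x": 3,"y": 0,"z": 12,"rx": 0,"ry": 10,"rz": 0,"hand": -1},{"x": 6.5,"y": 0,"z": 26,"rx": 0,"ry": 10,"rz": 0,"hand": -1},{"x": 6.5,"y": 0,"z": 32,"rx": 0,"ry": 10,"rz": 0,"hand": -1},{"x": 6.5,"y": 0,"z": 32,"rx": 0,"ry": 10,"rz": 0,"hand": -1}]}}

```text
clock: 22.35
tcp_pos: [0.4814, -0.1651, 0.01]
orientation: [0.192, 0.046, 0.98, -0.01]
wrist_force: [-0.4, -0.0, -0.3]
finger_gap: 0.0856
```

```bash
python3 - <<'E'
from meas import *
pos,R,s=tool();print(pos,R.apply([0,0,1]),loc(pos,MK,MY),s["joint_pos"].round(2),s["clock"],s["wrist_force"])
p=cam("side");a=p["image"][150:310,230:450,::-1];cv2.imwrite("pics/s14.png",cv2.resize(a,None,fx=3.5,fy=3.5,interpolation=cv2.INTER_CUBIC))
tubefit(p,(-.14,-.06));p=cam("wrist");tubefit(p,(-.14,-.06));save(p,"pics/w14.png")
t=wld([-.125,.010],MK,MY);plan([*t,.008],MY,30)
E
```

```text
[ 0.4814391  -0.16514415  0.01002287] [ 0.37545577 -0.0365065  -0.92612107] [[-0.16331626  0.0088256 ]] [-0.6   0.17 -0.87  0.19  0.18 -0.47] 22.35 [-0.38270138 -0.02995018 -0.29947573]
tube n 416 mark-frame [-0.1121  0.0084] size [0.1314 0.0336] skew deg 0.75
tube few 0
shift mm [-34.4   1.3  16.6] rot deg [-0.08 -7.8   0.05]  ztool [ 0.498 -0.047 -0.866]
```

View pics/s14.png

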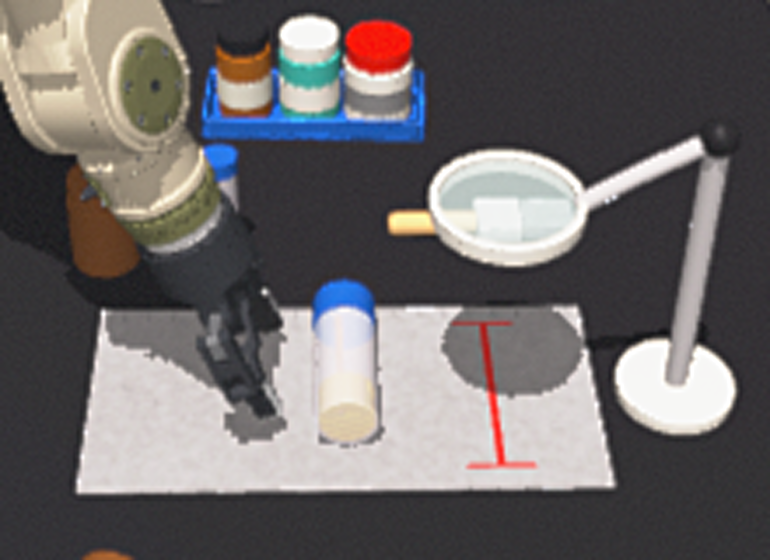

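View pics/w14.png

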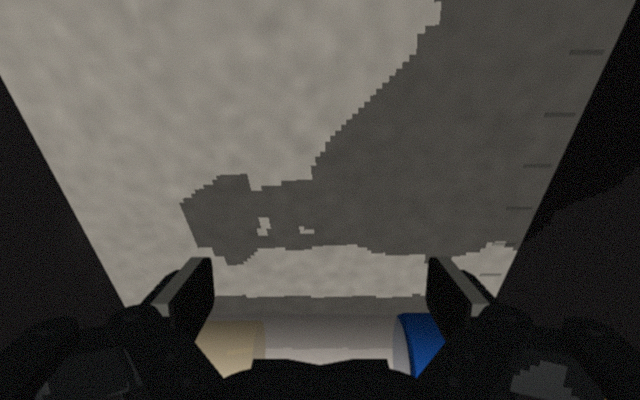

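Side and wrist views: both fingertips sit just behind the tube, within its length (pads at columns 190 and 455, tube spans 195 to 445), and the tube is still square. Pushing on while gradually leaning back.

Request:
{"api": "arm_command", "payload": {"motion": [{"x": -5,"y": 0,"z": 3,"rx": 0,"ry": -1,"rz": 0,"hand": -1},{"x": -10,"y": 1,"z": 5.5,"rx": 0,"ry": -2,"rz": 0,"hand": -1},{"x": -15,"y": 1,"z": 8,"rx": 0,"ry": -3,"rz": 0,"hand": -1},{"x": -20,"y": 1,"z": 10,"rx": 0,"ry": -4,"rz": 0,"hand": -1},{"x": -25,"y": 1,"z": 12,"rx": 0,"ry": -5,"rz": 0,"hand": -1},{"x": -30,"y": 1,"z": 14.5,"rx": 0,"ry": -6.5,"rz": 0,"hand": -1},{"x": -34.5,"y": 1,"z": 16.5,"rx": 0,"ry": -7.8,"rz": 0,"hand": -1},{"x": -34.5,"y": 1,"z": 16.5,"rx": 0,"ry": -7.8,"rz": 0,"hand": -1}]}}

```text
clock: 23.45
tcp_pos: [0.5199, -0.1677, 0.0075]
orientation: [0.258, 0.045, 0.965, -0.013]
wrist_force: [0.1, 0.3, 0.0]
finger_gap: 0.0856
```

```bash
python3 - <<'E'
from meas import *
pos,R,s=tool();print(pos,R.apply([0,0,1]),loc(pos,MK,MY),s["joint_pos"].round(2),s["clock"],s["wrist_force"])
p=cam("side");a=p["image"][150:310,230:450,::-1];cv2.imwrite("pics/s15.png",cv2.resize(a,None,fx=3.5,fy=3.5,interpolation=cv2.INTER_CUBIC))
tubefit(p,(-.12,-.04))
t=wld([-.085,.010],MK,MY);plan([*t,.008],MY,35)
E
```

```text
[ 0.51991781 -0.16773306  0.00748666] [ 0.49735961 -0.04803193 -0.8662138 ] [[-0.12476469  0.00986935]] [-0.59  0.21 -0.93 -0.03  0.24 -0.44] 23.45 [0.09860654 0.29737004 0.04168039]
tube n 415 mark-frame [-0.0953  0.009 ] size [0.1329 0.0354] skew deg 1.36
shift mm [-34.7   0.1  19.5] rot deg [-0.06 -5.04  0.07]  ztool [ 0.571 -0.054 -0.819]
```

View pics/s15.png

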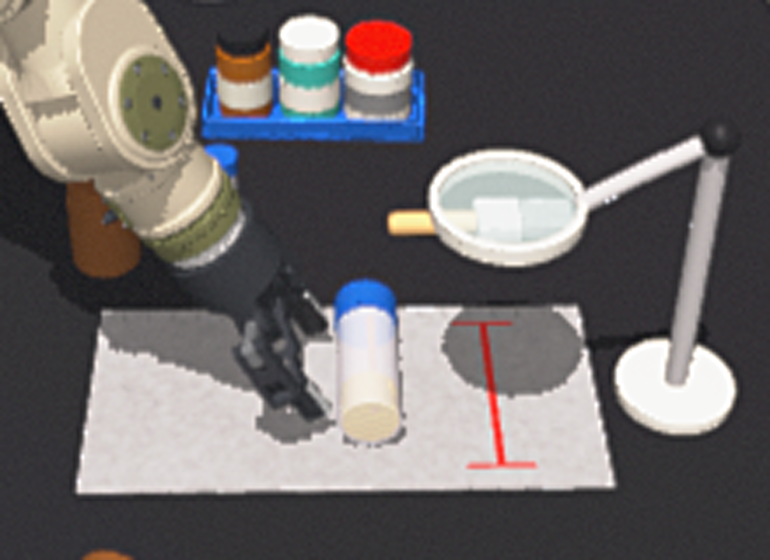

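Side crop: the tube rolled to (370,365) and stays square, with the fingers low behind it. Continuing.

Request:
{"api": "arm_command", "payload": {"motion": [{"x": -4,"y": 0,"z": 2.5,"rx": 0,"ry": -0.5,"rz": 0,"hand": -1},{"x": -8,"y": 0,"z": 4.5,"rx": 0,"ry": -1,"rz": 0,"hand": -1},{"x": -12,"y": 0,"z": 7,"rx": 0,"ry": -1.5,"rz": 0,"hand": -1},{"x": -16.5,"y": 0,"z": 9.3,"rx": 0,"ry": -2.2,"rz": 0,"hand": -1},{"x": -21,"y": 0,"z": 12,"rx": 0,"ry": -3,"rz": 0,"hand": -1},{"x": -25,"y": 0,"z": 14,"rx": 0,"ry": -3.7,"rz": 0,"hand": -1},{"x": -29,"y": 0,"z": 16.2,"rx": 0,"ry": -4.4,"rz": 0,"hand": -1},{"x": -32,"y": 0,"z": 18,"rx": 0,"ry": -5,"rz": 0,"hand": -1},{"x": -34.5,"y": 0,"z": 19.5,"rx": 0,"ry": -5,"rz": 0,"hand": -1},{"x": -34.5,"y": 0,"z": 19.5,"rx": 0,"ry": -5,"rz": 0,"hand": -1}]}}

```text
clock: 24.75
tcp_pos: [0.5598, -0.1717, 0.0083]
orientation: [0.3, 0.044, 0.953, -0.015]
wrist_force: [-0.6, 0.2, 0.0]
finger_gap: 0.0855
```

```bash
python3 - <<'E'
from meas import *
pos,R,s=tool();print(pos,R.apply([0,0,1]),loc(pos,MK,MY),s["joint_pos"].round(2),s["clock"],s["wrist_force"])
p=cam("side");a=p["image"][150:310,230:450,::-1];cv2.imwrite("pics/s16.png",cv2.resize(a,None,fx=3.5,fy=3.5,interpolation=cv2.INTER_CUBIC))
tubefit(p,(-.085,-.02))
t=wld([-.055,.010],MK,MY);plan([*t,.008],MY,38)
E
```

```text
[ 0.55981463 -0.17168046  0.00825779] [ 0.57093459 -0.05514427 -0.8191415 ] [[-0.08467345  0.00969408]] [-0.57  0.26 -0.93 -0.18  0.27 -0.4 ] 24.75 [-0.60778959  0.16608539  0.00324437]
tube n 414 mark-frame [-0.0575  0.0077] size [0.0367 0.1333] skew deg -0.52
shift mm [-24.3   0.2  17.3] rot deg [-0.06 -3.01  0.09]  ztool [ 0.613 -0.058 -0.788]
```

View pics/s16.png

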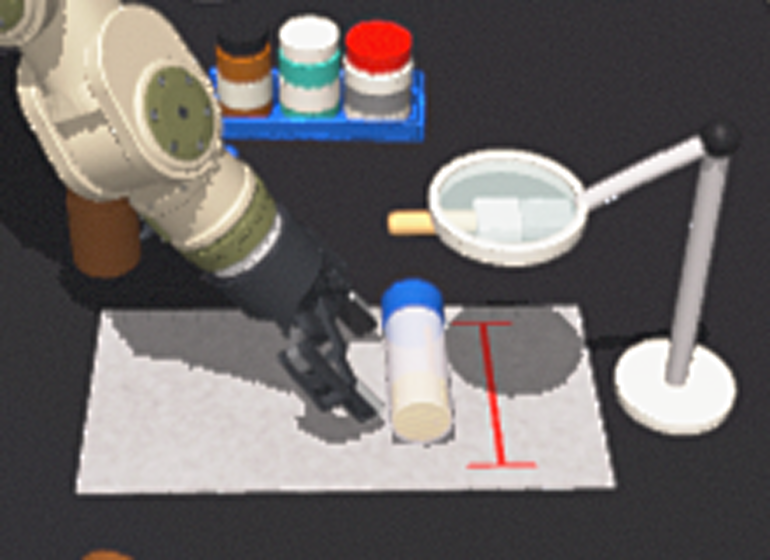

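Side crop: the tube is at (418,360), square, about 57 mm short of the line, and the gripper is well clear of the lens. Continuing 30 mm.

Request:
{"api": "arm_command", "payload": {"motion": [{"x": -3,"y": 0,"z": 2,"rx": 0,"ry": -0.4,"rz": 0,"hand": -1},{"x": -6,"y": 0,"z": 4,"rx": 0,"ry": -0.8,"rz": 0,"hand": -1},{"x": -9,"y": 0,"z": 6.2,"rx": 0,"ry": -1.2,"rz": 0,"hand": -1},{"x": -12,"y": 0,"z": 8.4,"rx": 0,"ry": -1.6,"rz": 0,"hand": -1},{"x": -15,"y": 0,"z": 10.5,"rx": 0,"ry": -2,"rz": 0,"hand": -1},{"x": -18,"y": 0,"z": 12.7,"rx": 0,"ry": -2.4,"rz": 0,"hand": -1},{"x": -21,"y": 0,"z": 15,"rx": 0,"ry": -2.8,"rz": 0,"hand": -1},{"x": -24,"y": 0,"z": 17,"rx": 0,"ry": -3,"rz": 0,"hand": -1},{"x": -24,"y": 0,"z": 17,"rx": 0,"ry": -3,"rz": 0,"hand": -1},{"x": -24,"y": 0,"z": 17,"rx": 0,"ry": -3,"rz": 0,"hand": -1}]}}

```text
clock: 26.05
tcp_pos: [0.5888, -0.1743, 0.008]
orientation: [0.325, 0.044, 0.945, -0.016]
wrist_force: [-0.2, -0.8, 0.3]
finger_gap: 0.0857
```

```bash
python3 - <<'E'
from meas import *
pos,R,s=tool();print(pos,R.apply([0,0,1]),loc(pos,MK,MY),s["joint_pos"].round(2),s["clock"],s["wrist_force"])
p=cam("side");a=p["image"][150:310,230:450,::-1];cv2.imwrite("pics/s17.png",cv2.resize(a,None,fx=3.5,fy=3.5,interpolation=cv2.INTER_CUBIC))
tubefit(p,(-.055,.03))
t=wld([-.027,.010],MK,MY);plan([*t,.008],MY,39)
p=cam("top");save(p,"pics/t17.png")
E
```

```text
[ 0.58878276 -0.17430307  0.0079763 ] [ 0.61261035 -0.05889264 -0.78818793] [[-0.05558707  0.00980926]] [-0.55  0.31 -0.92 -0.27  0.28 -0.37] 26.05 [-0.1660962  -0.84376583  0.34888538]
tube n 407 mark-frame [-0.0276  0.0095] size [0.1353 0.0334] skew deg 0.44
shift mm [-22.5   0.2  17.6] rot deg [-0.06 -1.01  0.09]  ztool [ 0.627 -0.059 -0.777]
```

View pics/s17.png

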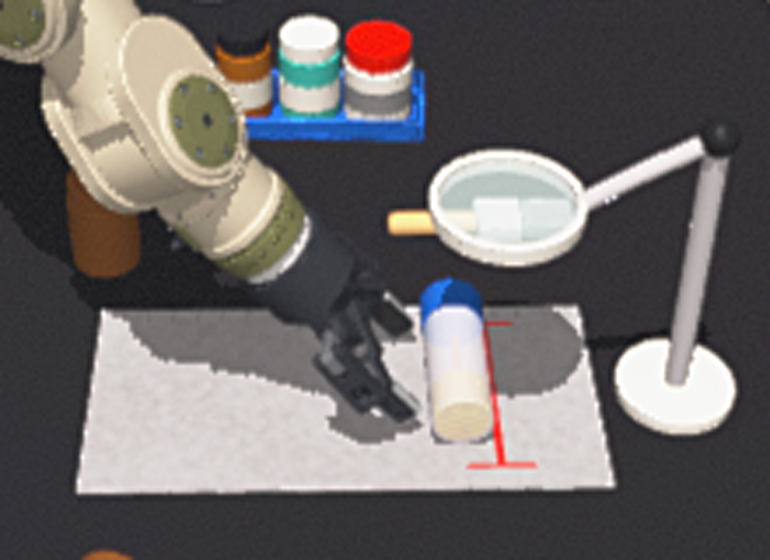

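Side crop: the tube is at (457,360), touching the line's near side in view, 28 mm short and square. Final slow push of 26 mm.

Request:
{"api": "arm_command", "payload": {"motion": [{"x": -2.4,"y": 0,"z": 1.8,"rx": 0,"ry": 0,"rz": 0,"hand": -1},{"x": -4.8,"y": 0,"z": 3.6,"rx": 0,"ry": 0,"rz": 0,"hand": -1},{"x": -7.2,"y": 0,"z": 5.5,"rx": 0,"ry": 0,"rz": 0,"hand": -1},{"x": -9.6,"y": 0,"z": 7.4,"rx": 0,"ry": 0,"rz": 0,"hand": -1},{"x": -12,"y": 0,"z": 9.3,"rx": 0,"ry": 0,"rz": 0,"hand": -1},{"x": -14.4,"y": 0,"z": 11.2,"rx": 0,"ry": 0,"rz": 0,"hand": -1},{"x": -16.8,"y": 0,"z": 13,"rx": 0,"ry": 0,"rz": 0,"hand": -1},{"x": -18.8,"y": 0,"z": 14.6,"rx": 0,"ry": 0,"rz": 0,"hand": -1},{"x": -20.4,"y": 0,"z": 16,"rx": 0,"ry": 0,"rz": 0,"hand": -1},{"x": -20.4,"y": 0,"z": 16,"rx": 0,"ry": 0,"rz": 0,"hand": -1}]}}

```text
clock: 27.4
tcp_pos: [0.6148, -0.1768, 0.008]
orientation: [0.325, 0.044, 0.944, -0.016]
wrist_force: [-0.2, -1.0, 0.2]
finger_gap: 0.0856
```

```bash
python3 - <<'E'
from meas import *
pos,R,s=tool();print(pos,loc(pos,MK,MY),s["clock"],s["wrist_force"])
p=cam("side");a=p["image"][150:310,230:450,::-1];cv2.imwrite("pics/s18.png",cv2.resize(a,None,fx=3.5,fy=3.5,interpolation=cv2.INTER_CUBIC))
tubefit(p,(-.03,.05))
# project expected cap-circle positions for tube at mark x=0 as check
E
```

```text
[ 0.61480927 -0.1768144   0.00799899] [[-0.02943973  0.00975838]] 27.4 [-0.20092182 -1.03725585  0.23341435]
tube n 410 mark-frame [-0.0054  0.0091] size [0.0354 0.1325] skew deg -0.07
```

View pics/s18.png

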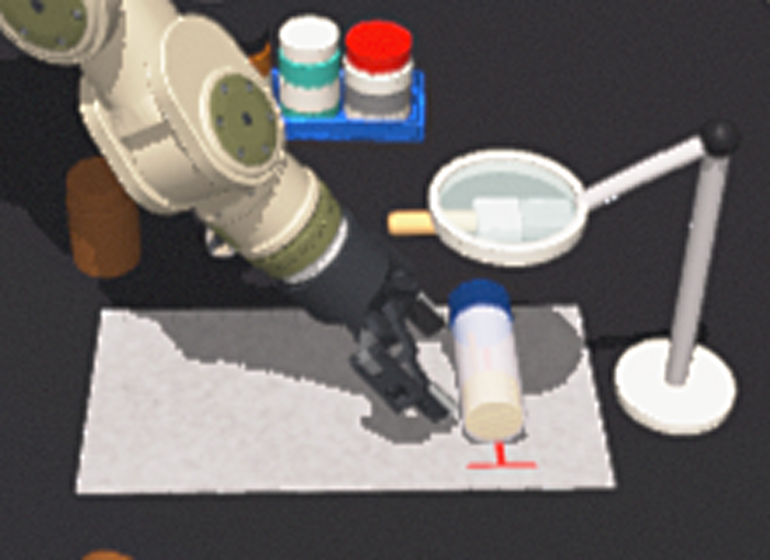

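The side fit puts the tube about 5 mm short, and the tool offset suggests about 2 mm. A 3 mm nudge, then I'll back away the way I came.

Request:
{"api": "arm_command", "payload": {"motion": [{"x": -1.2,"y": 0,"z": 0.9,"rx": 0,"ry": 0,"rz": 0,"hand": -1},{"x": -2.4,"y": 0,"z": 1.9,"rx": 0,"ry": 0,"rz": 0,"hand": -1},{"x": -2.4,"y": 0,"z": 1.9,"rx": 0,"ry": 0,"rz": 0,"hand": -1},{"x": 2,"y": 0,"z": -1.5,"rx": 0,"ry": 0,"rz": 0,"hand": -1},{"x": 10,"y": 0,"z": -8,"rx": 0,"ry": 0,"rz": 0,"hand": -1},{"x": 24,"y": 0,"z": -19,"rx": 0,"ry": 0,"rz": 0,"hand": -1},{"x": 36,"y": 0,"z": -28,"rx": 0,"ry": 0,"rz": 0,"hand": -1},{"x": 36,"y": 0,"z": -28,"rx": 0,"ry": 0,"rz": 0,"hand": -1}]}}

```text
clock: 28.45
tcp_pos: [0.5674, -0.172, 0.0072]
orientation: [0.324, 0.045, 0.945, -0.016]
wrist_force: [0.0, 0.3, -0.3]
finger_gap: 0.0851
```

```bash
python3 - <<'E'
from meas import *
pos,R,s=tool();print(pos,loc(pos,MK,MY),s["clock"],s["wrist_force"],s["joint_pos"].round(2))
p=cam("side");a=p["image"][120:310,230:450,::-1];cv2.imwrite("pics/s19.png",cv2.resize(a,None,fx=3,fy=3,interpolation=cv2.INTER_CUBIC))
tubefit(p,(-.05,.05));
p=cam("wrist");save(p,"pics/w19.png");tubefit(p,(-.05,.05))
hsv=cv2.cvtColor(p["image"],cv2.COLOR_RGB2HSV)
p=cam("top");tubefit(p,(-.05,.05))
W=cloud(p)
for n,c0,zt in [("amber",(.4836,.2039),.098),("teal",(.543,.197),.092),("white",(.6095,.188),.086),("vial",(.45,.0085),.1),("dishes",(.4634,.4587),.033)]:
    q=W[(abs(W[...,2]-zt)<.006)&(np.hypot(W[...,0]-c0[0],W[...,1]-c0[1])<(.046 if n=="dishes" else .03))]
    print(n,len(q),q.mean(0) if len(q) else 0)
E
```

```text
[ 0.56742972 -0.17197186  0.00724383] [[-0.07706473  0.01012063]] 28.45 [ 0.03214684  0.32054373 -0.27102505] [-0.58  0.28 -0.97 -0.28  0.29 -0.39]
tube n 408 mark-frame [-0.0036  0.009 ] size [0.1316 0.0365] skew deg 0.12
tube few 0
tube n 142 mark-frame [-0.0005  0.0117] size [0.0426 0.1277] skew deg -0.78
amber 144 [0.48283629 0.20416676 0.09798251]
teal 178 [0.5436537  0.19676777 0.09196479]
white 210 [0.60871249 0.18792338 0.08592216]
vial 59 [0.44998152 0.00802763 0.09992287]
dishes 472 [0.46311931 0.45847828 0.03197308]
```

View pics/s19.png

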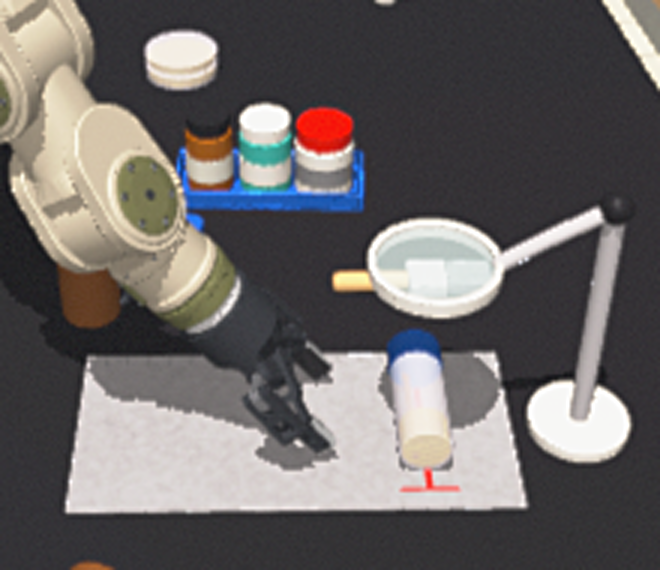

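View pics/w19.png

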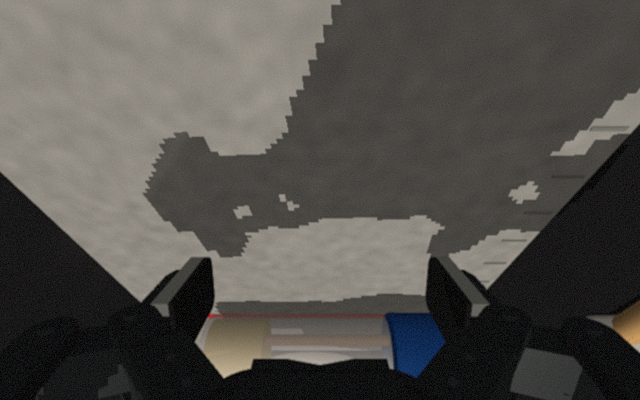

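The side and top fits agree (−4 to 0 mm), but in the wrist view the red line shows at the tube's near edge. I'll check that by projection.

```bash
python3 - <<'E'
from meas import *
p=cam("wrist");R,t=RT(p);o=-R.T@t;print("cam",loc(o,MK,MY),o[2])
for x in (-.03,-.02,-.01,0,.01):print(x,[proj(p,[[*wld([x,y],MK,MY),.004]])[0].round(0).tolist() for y in(-.06,0,.06)])
for u in (210,230,300,380): print(u,loc(plane(p,(u,316),.004),MK,MY))
th=np.linspace(0,2*np.pi,37)
ring=[[*wld([.025*np.cos(a)-.002,-.055],MK,MY),.029+.025*np.sin(a)] for a in th];print("tube rows",proj(p,ring)[:,1].min())
a=p["image"][290:380,190:470,::-1];cv2.imwrite("pics/w20.png",cv2.resize(a,None,fx=2.7,fy=4,interpolation=cv2.INTER_CUBIC))
s=cam("side");hsv=cv2.cvtColor(s["image"],cv2.COLOR_RGB2HSV)
m=cv2.inRange(hsv,(0,110,80),(8,255,255))|cv2.inRange(hsv,(172,110,80),(180,255,255))
m[:240]=0;m[295:]=0;m[:,:345]=0;m[:,410:]=0
pts=np.argwhere(m>0)[:,::-1];print([(x.tolist(),loc(plane(s,x,.004),MK,MY)[0].round(3).tolist()) for x in pts if True])
E
```

```text
cam [[-0.2138924   0.00818358]] 0.0807565124528548
-0.03 [[195.0, 292.0], [305.0, 292.0], [415.0, 292.0]]
-0.02 [[200.0, 299.0], [306.0, 299.0], [412.0, 299.0]]
-0.01 [[205.0, 305.0], [306.0, 306.0], [408.0, 306.0]]
0 [[209.0, 311.0], [307.0, 312.0], [405.0, 312.0]]
0.01 [[213.0, 317.0], [307.0, 317.0], [402.0, 317.0]]
210 [[ 0.00834546 -0.06135024]]
230 [[ 0.00824761 -0.04870052]]
300 [[ 0.00790584 -0.00451951]]
380 [[0.0075166  0.04579667]]
tube rows 307.50899673274944
[([372, 276], [0.0, -0.052]), ([373, 276], [0.003, -0.052]), ([371, 277], [-0.003, -0.056]), ([372, 277], [-0.0, -0.056]), ([373, 277], [0.002, -0.056]), ([372, 278], [-0.001, -0.059]), ([373, 278], [0.002, -0.059]), ([372, 279], [-0.001, -0.062]), ([373, 279], [0.002, -0.062]), ([372, 280], [-0.001, -0.066]), ([373, 280], [0.001, -0.066]), ([372, 281], [-0.002, -0.069]), ([373, 281], [0.001, -0.069]), ([372, 282], [-0.002, -0.072]), ([373, 282], [0.001, -0.073]), ([374, 282], [0.003, -0.073]), ([375, 282], [0.006, -0.073]), ([376, 282], [0.008, -0.073]), ([377, 282], [0.011, -0.073]), ([378, 282], [0.013, -0.073]), ([379, 282], [0.016, -0.073]), ([380, 282], [0.018, -0.073]), ([381, 282], [0.021, -0.073]), ([382, 282], [0.024, -0.073]), ([364, 283], [-0.023, -0.076]), ([365, 283], [-0.02, -0.076]), ([366, 283], [-0.018, -0.076]), ([367, 283], [-0.015, -0.076]), ([368, 283], [-0.013, -0.076]), ([369, 283], [-0.01, -0.076])]
```

View pics/w20.png

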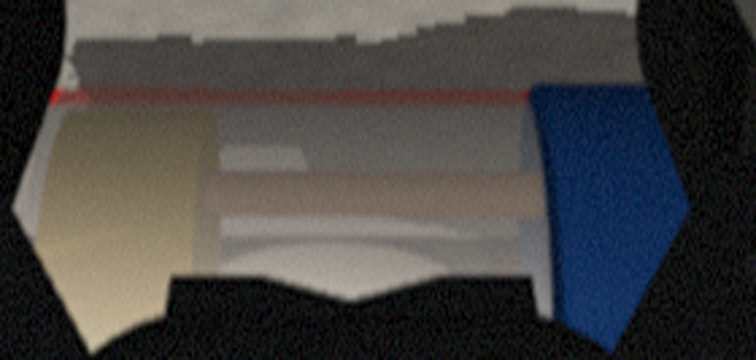

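The line is seen through the clear tube wall. In the wrist image the line and the tube edge are both about 3–4 px off their projections, so their relative offset still puts the tube within about 2 mm of the line. I'll lift the fingers clear of the board, check once more and hand in.

Request:
{"api": "arm_command", "payload": {"motion": [{"x": -7,"y": 0,"z": -10,"rx": 0,"ry": 0,"rz": 0,"hand": -1},{"x": -12,"y": 0,"z": -20,"rx": 0,"ry": 0,"rz": 0,"hand": -1},{"x": -12,"y": 0,"z": -20,"rx": 0,"ry": 0,"rz": 0,"hand": -1},{"x": -12,"y": 0,"z": -20,"rx": 0,"ry": 0,"rz": 0,"hand": -1}]}}

```text
clock: 29.2
tcp_pos: [0.5665, -0.1722, 0.0311]
orientation: [0.325, 0.044, 0.944, -0.016]
wrist_force: [0.2, -0.3, -0.0]
finger_gap: 0.0855
```

```bash
python3 - <<'E'
from meas import *
pos,R,s=tool();print(pos,s["wrist_force"],s["clock"],abs(s["qvel"]).max())
p=cam("side");tubefit(p,(-.05,.05))
print(hand_in())
E
```

```text
[ 0.5664546  -0.17220961  0.03110502] [ 0.19470916 -0.2562058  -0.01066202] 29.2 0.008566904474526453
tube n 408 mark-frame [-0.0033  0.0083] size [0.1322 0.0362] skew deg 0.61
the job is handed in; nothing more can be done
None
```

I set the teal and white containers down in the blue tray in a row with amber. Then I rolled the tube along the board onto the red line in short, slow pushes and handed the job in at about 29 s of the 72 s allowed. The hand-in gives no verdict, so what follows is from my own last checks.

- **Containers:** all three tops read at the heights expected for standing on the tray floor, and the pictures show them upright.
- **Tube:** the side camera puts it about 3 mm short of the line (the top camera read about 0.5 mm short), 8–12 mm to one side of the line's middle, and within 1° of square. It did not move between the last two looks.
- **Clear of the robot:** at hand-in the fingers were raised and well back from the tube. The wrist force was only noise, and in the pictures I viewed the gripper stayed clear of the magnifier.
- **Bystanders:** the vial and dishes measured within about 1 mm of their starting positions. The brush looks unmoved in the pictures, but I did not measure it.

- **Disagreement:** the cameras differ by 2–3 mm. In the last wrist picture the red line and the tube both appeared 3–4 pixels off their projections, but they still agreed with each other.
- **Unplanned:** while I was leaning the tool back for the last stretch, joint 3 reached the end of its range. I reduced the lean and carried on.

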